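Load the marking station's drawer, shut and pin it

TASK

Load the marking station: lay all the round aluminium blanks flat, one on another, in a stack centred on the black plate in the open drawer. Then push the drawer home until it clicks in at its stop, and lock it by pushing the T-headed pin through the fork and the drawer's lug from the left until its head is right up against the fork. Leave the other things on the bench where they are.

Things in the scene. Friction and masses are not known exactly. Their poses are not given: they have to be found in the camera images.
- disc1: flat round aluminium blank, 60 mm in diameter and 14 mm thick, about 0.1 kg, starting flat on the bench to the robot's right (3 or 4 of the 4 are present; the others are None). Origin at the disc's centre, 7 mm above its underside; z is its axis
- disc2: flat round aluminium blank, 60 mm in diameter and 14 mm thick, about 0.1 kg, starting flat on the bench to the robot's right (3 or 4 of the 4 are present; the others are None). Origin at the disc's centre, 7 mm above its underside; z is its axis
- disc3: flat round aluminium blank, 60 mm in diameter and 14 mm thick, about 0.1 kg, starting flat on the bench to the robot's right (3 or 4 of the 4 are present; the others are None). Origin at the disc's centre, 7 mm above its underside; z is its axis
- disc4: flat round aluminium blank, 60 mm in diameter and 14 mm thick, about 0.1 kg, starting flat on the bench to the robot's right (3 or 4 of the 4 are present; the others are None). Origin at the disc's centre, 7 mm above its underside; z is its axis
- pin: steel T-headed pin lying flat on the bench at the robot's left, 0.14 kg: round shank 14 mm thick, 74 mm long, tip tapered; crossbar head 14 mm thick, 56 mm long. Origin on the shank's axis at the shoulder where shank meets crossbar, 7 mm above the bench; x runs along the shank to the tip (x = 74 mm), y along the crossbar, which fills x = -14 to 0 mm. Balances at about x = 17 mm
- station: marking station fixed to the bench: low open-topped frame whose drawer slides in towards a white housing 250 mm high. Origin on the bench below the plate's centre when the drawer is home; x points the way the drawer is pushed home, y to the left (the fork's side), z up. Side walls 30 mm high, outer faces at y = +-104 mm; housing face at x = 120 mm, 216 mm wide
- drawer (a joint): slide of the drawer in m: 0 = fully home against its stop, about 0.09 = pulled out towards the robot. Stays where it is left (2 N friction); some 14 to 7 mm before home a spring catch resists with about 4 N more, past that the catch draws the drawer on to the stop and holds it
- plate (a point): centre of the top face of the round black plate fixed in the drawer (100 mm across, top 25 mm above the bench); axes as the station's; moves with the drawer. Inside, the drawer reaches 65 mm to the front, 60 mm to the back and 89 mm to each side of this point; side and back walls rise to 28 mm, the front panel to 34 mm above the bench
- front (a point): middle of the robot-side face of the drawer's low grey front panel, 25 mm above the bench; axes as the station's; moves with the drawer. The panel is 12 mm thick, reaches from 12 to 34 mm above the bench and from 104 mm right to 178 mm left of this point; from 116 mm leftwards, where it carries the lug, it is 70 mm high. Nothing stands before it: push here along +x
- fork_mouth (a point): centre of the hole's mouth on the outer face of the fork at the station's left, 55 mm above the bench; axes as the station's; the hole runs level along -y. The fork's two cheeks (8 mm thick, 40 mm wide, 80 mm high, holes 18 mm) lie 0 to 8 and 24 to 32 mm in from the mouth. Beyond them the way is free to 81 mm in
- lug (a point): centre of the 18 mm hole in the steel lug that the drawer carries (10 mm thick, hole along y); axes as the station's; when the drawer is home it stands between the fork's cheeks, in line with their holes, 16 mm in from the mouth
- bushing: short copper tube, 32 mm across and 40 mm high, standing on end on the bench among the discs; not part of the job. Leave it alone
- spray: upright spray can, 60 mm across, 140 mm high; not part of the job. Leave it alone
- tape: yellow tape measure case, 70 x 35 x 60 mm, left of the pin; not part of the job. Leave it alone
Things that resemble listed ones, but are neither listed nor needed, are in the scene too. Leave any blue or yellow look-alike of the disc2 alone. Leave any green look-alike of the disc3 alone.

How it is judged:
By the outcome, as a careful person would: the job done as asked, in the order asked, and still so for the second after the job is handed in, with the robot touching nothing.
Of disc1, disc2, disc3, disc4 only 3 to 4 are there at a start; the rules pass over those that are not, and their reading is None.
At some moment in a run one of disc1, disc2, disc3, disc4, pin may be knocked a few centimetres aside while the robot is not near it.
Once in a run the grip may slacken for a moment while it holds something.
It also fails if it takes over 210 s, if anything falls off the work surface, if the arm or the gripper's body presses on something with over 40 N, if the wrist force passes 120 N, or if a joint passes its speed limit or range.

ROBOT

A 7-joint arm with a two-finger parallel gripper is mounted at the origin on the work surface. World frame = base frame: x ahead of the robot, y to its left, z up, the work surface at z = 0. Lengths are in m, angles in rad, forces in N, time in s.
With the tool pointing down it reaches from about 0.4 to 0.85 m from the base axis. Payload 4.5 kg.
Tool frame: the origin (TCP) lies between the finger pads; the fingertips stand r.tip_reach ahead of it and the grasp point (between the pads) lies 3 mm ahead of it (r.tip_reach is the distance from the TCP to the fingertips, in m); z points along the fingers, y is the line along which they close (so a half turn about z gives the same grasp; the last joint's range is limited). The gripper opens to 88 mm and grips with 3 to 60 N. Pads are 18 mm wide; open, the fingers measure 123 mm over their backs; the gripper's body (75 mm by 187 mm) begins 45 mm behind the grasp point.
Start: joints at [-1.275, 0.689, -0.195, 1.565, 0.157, 0.902, -0.215], TCP at [0.162, 0.604, 0.261] pointing down, gripper open.
Joint ranges: [-3.01, 3.01], [-0.46, 2.08], [-1.47, 1.51], [0.13, 2.56], [-1, 4.14], [0.04, 2.09], [-2.66, 2.66]. Speed limits (rad/s): [2.57, 2.57, 3.14, 3.14, 3.14, 3.14, 3.14].

INTERFACE

Orientations are given as a unit quaternion [x, y, z, w].
In Python, from plant import r gives the robot as it stands.
- The arm moves only by the tool step_arm, never from a script. Its argument "motion" is a list of rows, each an object with "dp": the shift along the tool's x, y, z in mm, a list of three; "twist": the turn, a rotation vector about the tool's x, y, z in rad, a list of three; "hand": the opening, from -1 (shut) to 1 (fully open). In form: [{"dp": [dx, dy, dz], "twist": [rx, ry, rz], "hand": hand}, ...]. A call has 1 to 5 rows; each row is the pose to reach, as a shift and turn from the pose commanded when the call began, along the tool's axes at that moment; what a row does not reach only later rows make up. A row lasts 1/8 s, in which the tool goes at most 62.5 mm and 10.7 degrees, less where a joint would pass 70% of its speed; a pose out of reach is approached as far as the arm can. A call with a gripper value outside its range is refused whole. The fingers move at their own pace and stop on an object; "force" is the grip in N (left out, the last holds). Time passes only in rows, so rows that repeat a pose let the fingers close. It gives the time, the measured TCP pose, the force, the opening and the grip force at its end, in the units of the state.
- r.get_state(): the state, without advancing time (a new reading comes with each control period).
- r.snapshot(name): name is "scene" or "top" or "wrist"; returns a dict with "pixels" (384x512x3 uint8, red, green, blue), "depth" (384x512 float32, m along the optical axis (not along the pixel's ray), 0 where there is no reading), "fx", "fy", "cx", "cy" (pixels), "xyz" and "orientation" of the camera in the world; the wrist camera has in their place "mount" (4x4, takes a point from camera to tool coordinates, whose origin is the TCP and whose axes are the flange's). Camera axes: x right, y down, z forward; pixel columns grow to the right and rows downward; lengths in m; the calibration is good to about 2 mm. A picture is of the moment at which its call begins: read the wrist's pose just before it.
- r.finish_job(): hands the job in; it is judged then, once.
Trained networks look in the newest picture that a camera, given by its name, has taken for a name from the list of things; names that differ only in an ending like _2 or _b are one class to them, and where a whole thing is asked for, a point or a joint stands for the part that bears it (a point fixed in the world has none). Each returns a list of dicts, best first, with "score" (0 to 1); they miss things now and then, are a little off and sometimes report something else, mostly with a low value. They report only what shows in the picture. A call takes as long as a camera call. They do not tell look-alikes from the thing itself.
- r.search_frame(camera, thing): "at" ([x, y, z] in m, in the coordinates of the camera as it stood for that picture, good to about 4 mm: the middle of the surface that is visible of it).
The state is a dict: "clock": time; "q": joint angles; "qd": joint speeds; "joint_torque": joint torques, N m; "tool_pos": TCP position; "eef_rot": TCP orientation; "contact_force": force on the tool from outside, world axes, zero at the start; "moment": the same for the moment, N m; "opening": opening from 0.0 (shut) to 1.0 (fully open); "finger_force": force on a finger pad.
Only numpy, scipy, OpenCV 4.12 (cv2) and the standard library are available. Lean on these libraries where they do the work, as an engineer would, in place of code of your own. Each camera call takes 0.05 s, during which the arm holds its last target. There are 200 camera calls.

## Working session

There is one attempt and no reset: what is moved stays moved. The work goes in short steps, Python scripts to look and compute and a tool call to move; the robot and the scene stay as the last step left them, time stands still between calls to the robot, and variables do not carry over. Pictures are saved under pics/ and viewed, at most 18 in all, crops included, and the job is handed in when it is done.

Besides the shell and the picture viewer there is one more tool, called after "Emit:" in YAML: its name, and indented under it one key for each argument. step_arm: Moves the arm, as the interface text tells. Its arguments: {"type":"object","properties":{"motion":{"type":"array"},"force":{"type":"number"}},"required":["motion"]}

```bash
ls; mkdir -p pics
cat > h.py <<'E'
import numpy as np, cv2
from scipy.spatial.transform import Rotation as R
from plant import r
def snap(n):
    st=r.get_state(); s=r.snapshot(n)
    if 'mount' in s:
        T=np.eye(4);T[:3,:3]=R.from_quat(st['eef_rot']).as_matrix();T[:3,3]=st['tool_pos'];s['T']=T@np.array(s['mount'])
    else:
        T=np.eye(4)
        o=np.array(s['orientation']);T[:3,:3]=R.from_quat(o).as_matrix() if o.size==4 else o
        T[:3,3]=s['xyz'];s['T']=T
    return s
def save(s,f): cv2.imwrite('pics/'+f,cv2.cvtColor(s['pixels'],cv2.COLOR_RGB2BGR))
def w(s,p): return s['T'][:3,:3]@np.array(p)+s['T'][:3,3]
def cloud(s):
    d=s['depth'];v,u=np.mgrid[:d.shape[0],:d.shape[1]]
    P=np.stack([(u-s['cx'])/s['fx']*d,(v-s['cy'])/s['fy']*d,d],-1)
    Q=P@s['T'][:3,:3].T+s['T'][:3,3]; Q[d==0]=np.nan; return Q
def px(s,P):
    c=s['T'][:3,:3].T@(np.array(P)-s['T'][:3,3]);return np.round([s['fx']*c[0]/c[2]+s['cx'],s['fy']*c[1]/c[2]+s['cy']])
E
python3 - <<'E'
from h import *
st=r.get_state();print({k:np.round(v,3) for k,v in st.items()},r.tip_reach)
for n in['top','scene']:
    s=snap(n);save(s,n+'1.png');print(n,s['T'].round(3).tolist(),s['fx'])
    for t in['disc1','pin','station','drawer','plate','front','fork_mouth','lug','bushing','spray','tape']:
        for d in r.search_frame(n,t):
            p=w(s,d['at']);print(t,round(d['score'],2),p.round(3),px(s,p))
E
```

```text
pics
{'clock': np.float64(0.0), 'q': array([-1.275,  0.69 , -0.195,  1.566,  0.157,  0.903, -0.215]), 'qd': array([ 0.001, -0.001, -0.   , -0.001,  0.001,  0.001, -0.001]), 'joint_torque': array([-1.0000e-03, -5.2755e+01, -1.2670e+00, -1.5343e+01, -5.3000e-02,
        6.0000e-03,  0.0000e+00]), 'tool_pos': array([0.162, 0.603, 0.26 ]), 'eef_rot': array([ 0.13 ,  0.991, -0.001, -0.   ]), 'contact_force': array([ 0.135, -0.331,  0.884]), 'moment': array([ 0.015, -0.038,  0.03 ]), 'finger_force': np.float64(0.0), 'opening': np.float64(0.997)} 0.022
top [[-0.017, -0.987, 0.16, 0.421], [-1.0, 0.018, 0.006, 0.056], [-0.009, -0.16, -0.987, 1.156], [0.0, 0.0, 0.0, 1.0]] 411.0324128664864
disc1 0.94 [ 0.617 -0.213  0.015] [348. 182.]
disc1 0.88 [ 0.458 -0.234  0.013] [359. 239.]
disc1 0.86 [ 0.59  -0.354  0.018] [400. 190.]
disc1 0.84 [ 0.515 -0.426  0.018] [427. 217.]
disc1 0.8 [ 0.402 -0.324  0.014] [393. 259.]
disc1 0.64 [ 0.788 -0.185  0.016] [335. 123.]
pin 0.53 [0.489 0.349 0.015] [148. 231.]
pin 0.32 [ 0.519 -0.302  0.034] [384. 215.]
pin 0.26 [0.561 0.042 0.023] [258. 203.]
station 0.
[... 678 characters left out ...]
8   -0.189  0.012] [221. 272.]
disc1 0.63 [ 0.625 -0.218  0.014] [184. 234.]
disc1 0.61 [ 0.471 -0.236  0.011] [158. 206.]
disc1 0.56 [ 0.413 -0.325  0.012] [123. 205.]
disc1 0.55 [ 0.521 -0.429  0.012] [ 99. 238.]
pin 0.63 [0.504 0.344 0.009] [319. 159.]
station 0.79 [0.855 0.013 0.094] [299. 235.]
drawer 0.85 [0.553 0.037 0.02 ] [250. 191.]
plate 0.74 [0.549 0.036 0.028] [249. 188.]
front 0.63 [0.555 0.042 0.025] [251. 189.]
fork_mouth 0.92 [0.854 0.016 0.094] [300. 234.]
lug 0.75 [0.548 0.04  0.024] [249. 189.]
bushing 0.47 [ 0.532 -0.307  0.029] [141. 221.]
bushing 0.18 [0.552 0.039 0.027] [250. 189.]
spray 0.57 [ 0.731 -0.301  0.097] [167. 247.]
tape 0.75 [0.579 0.492 0.035] [367. 151.]
```

View pics/top1.png

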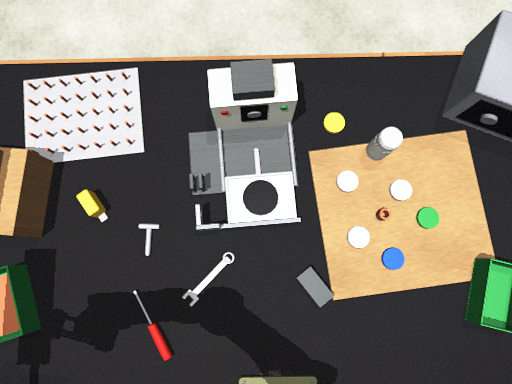

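View pics/scene1.png

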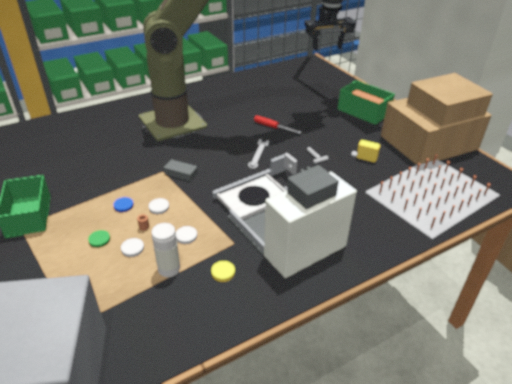

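Candidates for discs in the top picture: silver at (348,182), (359,238) and (400,190). The look-alikes are yellow (335,123), green (427,217) and blue (393,259). So three silver blanks are present. The T pin is at (148,235), and the bushing is at (384,214).

```bash
cat >> h.py <<'E'
def Ra(a): return R.from_euler('z',a,degrees=True)*R.from_euler('x',180,degrees=True)
def plan(wps,start=None):
    "wps: [(xyz m, tool-x heading deg or Rotation)]; prints rounded shift/twist per leg and rows needed"
    if start is None:
        st=r.get_state();p=np.array(st['tool_pos']);q=R.from_quat(st['eef_rot'])
    else: p,q=np.array(start[0]),start[1]
    for t,a in wps:
        q2=a if isinstance(a,R) else Ra(a)
        dp=np.round(q.inv().apply(np.array(t)-p)*1000,0); tw=np.round((q.inv()*q2).as_rotvec(),3)
        n=max(np.linalg.norm(dp)/62.5,np.degrees(np.linalg.norm(tw))/10.7)
        print(np.round(t,3),'dp',dp.astype(int).tolist(),'tw',tw.tolist(),'rows %.1f'%n)
        p=p+q.apply(dp/1000);q=q*R.from_rotvec(tw)
def where():
    st=r.get_state();M=R.from_quat(st['eef_rot']).as_matrix()
    print('t',round(float(st['clock']),2),'p',np.round(st['tool_pos'],4),'head',np.degrees(np.arctan2(M[1,0],M[0,0])).round(2),'z',M[:,2].round(3),'F',np.round(st['contact_force'],1),'open',round(float(st['opening']),3),'ff',st['finger_force'])
E
python3 - <<'E'
from h import *
s=snap('wrist');print(np.array(s['mount']).round(3).tolist(),s['fx'],s['cx'],s['cy'])
s=snap('top');img=s['pixels'];save({'pixels':np.hstack([cv2.resize(img[110:240,185:310],None,fx=3,fy=3),cv2.resize(img[110:240,320:450],None,fx=3,fy=3)])},'crop1.png')
Q=cloud(s)
for n,(u,v) in dict(board=(375,260),bench=(310,150),d1=(348,182),d2=(359,238),d3=(400,190),pl=(260,197),canTop=(391,137),bush=(384,214)).items(): print(n,Q[v,u].round(4))
where()
plan([((.33,.33,.30),172),((.47,.10,.36),178),((.45,-.22,.36),180)])
E
```

```text
[[0.001, -0.963, -0.269, 0.069], [1.0, 0.002, -0.001, 0.0], [0.002, -0.268, 0.963, -0.123], [0.0, 0.0, 0.0, 1.0]] 309.5359328240168 253.08658611215512 197.51365097440925
board [ 0.3984 -0.2798 -0.0036]
bench [ 0.7154 -0.1127 -0.0048]
d1 [ 0.6157 -0.2126  0.0161]
d2 [ 0.4591 -0.2348  0.0134]
d3 [ 0.5906 -0.3571  0.0143]
pl [0.576  0.0357 0.0285]
canTop [ 0.709  -0.2993  0.1393]
bush [ 0.5252 -0.3117  0.0018]
t 1.3 p [0.1617 0.6037 0.2607] head 165.0 z [-0.  0. -1.] F [-0.2  0.2 -0.5] open 1.002 ff 0.0
[0.33 0.33 0.3 ] dp [-233, -221, -39] tw [0.0, -0.0, -0.122] rows 5.2
[0.47 0.1  0.36] dp [-171, -208, -60] tw [0.0, -0.0, -0.105] rows 4.4
[ 0.45 -0.22  0.36] dp [9, -321, 0] tw [0.0, -0.0, -0.035] rows 5.1
```

View pics/crop1.png

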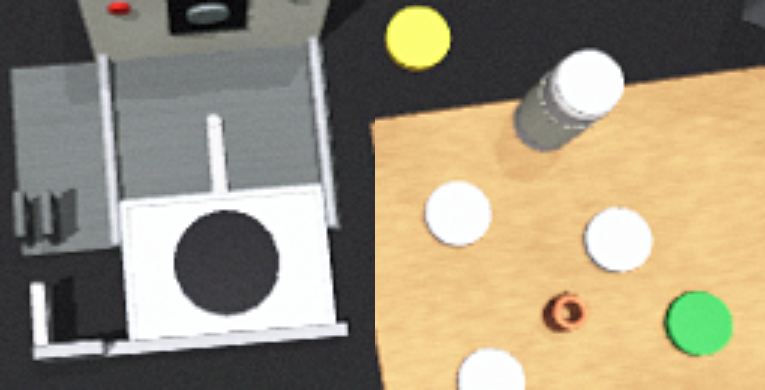

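The crop shows the three silver discs at (458,213), (618,238) and (491,378). The can is at (585,85) and the bushing at (566,312). I'll move over the drawer, then over the discs.

Emit:
step_arm:
  motion:
    - {"dp": [-233, -221, -39], "twist": [0, 0, -0.122], "hand": 1}
    - {"dp": [-233, -221, -39], "twist": [0, 0, -0.122], "hand": 1}
    - {"dp": [-233, -221, -39], "twist": [0, 0, -0.122], "hand": 1}
    - {"dp": [-233, -221, -39], "twist": [0, 0, -0.122], "hand": 1}
    - {"dp": [-233, -221, -39], "twist": [0, 0, -0.122], "hand": 1}

```text
clock: 1.92
tool_pos: [0.3249, 0.3376, 0.2989]
eef_rot: [0.07, 0.998, 0.0, 0.0]
contact_force: [1.6, 1.6, -0.4]
opening: 1.001
finger_force: 0.0
```

Emit:
step_arm:
  motion:
    - {"dp": [-171, -208, -60], "twist": [0, 0, -0.105], "hand": 1}
    - {"dp": [-171, -208, -60], "twist": [0, 0, -0.105], "hand": 1}
    - {"dp": [-171, -208, -60], "twist": [0, 0, -0.105], "hand": 1}
    - {"dp": [-171, -208, -60], "twist": [0, 0, -0.105], "hand": 1}
    - {"dp": [-171, -208, -60], "twist": [0, 0, -0.105], "hand": 1}

```text
clock: 2.55
tool_pos: [0.4662, 0.1056, 0.3592]
eef_rot: [0.02, 1.0, -0.0, 0.001]
contact_force: [0.2, 0.8, -0.1]
opening: 0.997
finger_force: 0.0
```

Emit:
step_arm:
  motion:
    - {"dp": [0, 0, 0], "twist": [0, 0, 0], "hand": 1}
    - {"dp": [0, 0, 0], "twist": [0, 0, 0], "hand": 1}

```text
clock: 2.8
tool_pos: [0.4634, 0.1108, 0.3582]
eef_rot: [0.016, 1.0, 0.0, -0.0]
contact_force: [-0.5, 0.2, -0.5]
opening: 0.997
finger_force: 0.0
```

Run:
```python
from h import *
s=snap('wrist');save(s,'w1.png');np.save('w1.npy',cloud(s))
for t in['pin','station','plate','front','fork_mouth','lug','disc1']:
    for d in r.search_frame('wrist',t)[:4]:
        p=w(s,d['at']);print(t,round(d['score'],2),p.round(3),px(s,p))
where();Q=cloud(s);v,u=176,250
g=s['pixels'].astype(int).max(-1)
m=((g<60)&(Q[...,2]>.015)&(Q[...,2]<.04)).astype(np.uint8)
n,l,stt,c=cv2.connectedComponentsWithStats(m)
for i in range(1,n):
    if stt[i,4]>300:
        P=Q[l==i];print(stt[i],np.nanmean(P,0).round(4),np.nanmedian(P,0).round(4),((P[:,:2].max(0)+P[:,:2].min(0))/2).round(4),(P[:,:2].max(0)-P[:,:2].min(0)).round(4))
```

```text
pin 0.84 [0.486 0.347 0.019] [410. 169.]
pin 0.26 [ 0.461 -0.232  0.015] [ 27. 164.]
station 0.56 [0.61  0.072 0.023] [232. 250.]
plate 0.89 [0.552 0.057 0.023] [220. 217.]
front 0.87 [0.554 0.055 0.022] [220. 218.]
front 0.61 [ 0.612 -0.191  0.013] [ 74. 254.]
fork_mouth 0.62 [0.612 0.078 0.02 ] [236. 251.]
fork_mouth 0.46 [0.55  0.483 0.024] [496. 207.]
lug 0.87 [0.55  0.049 0.028] [215. 217.]
disc1 0.9 [ 0.462 -0.23   0.014] [ 30. 165.]
disc1 0.78 [ 0.612 -0.194  0.016] [ 71. 255.]
disc1 0.44 [ 0.802 -0.157  0.015] [111. 349.]
t 3.2 p [0.464  0.1099 0.3583] head 178.06 z [-0.  0. -1.] F [0.6 0.3 0.2] open 0.998 ff 0.0
[ 179  203   59   56 2039] [0.5757 0.0312 0.0244] [0.5736 0.0283 0.0244] [0.5749 0.0355] [0.0939 0.0926]
```

View pics/w1.png

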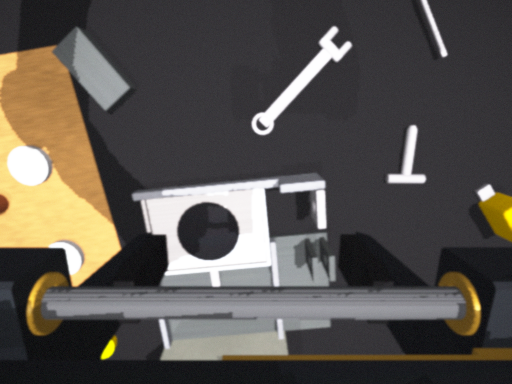

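```bash
cat >> h.py <<'E'
def ray(s,u,v,z):
    d=s['T'][:3,:3]@np.array([(u-s['cx'])/s['fx'],(v-s['cy'])/s['fy'],1.]);o=s['T'][:3,3];return o+d*(z-o[2])/d[2]
def ring(s,m,z):
    "circle fit to the outline of mask m on plane z"
    c=max(cv2.findContours(m.astype(np.uint8),cv2.RETR_EXTERNAL,cv2.CHAIN_APPROX_NONE)[0],key=cv2.contourArea)[:,0]
    P=np.array([ray(s,u,v,z)[:2] for u,v in c]);(x,y),d,_=cv2.fitEllipse((P*1000).astype(np.float32));return np.round([x,y,*d],1)
E
python3 - <<'E'
from h import *
s=snap('wrist');Q=cloud(s);g=s['pixels'].astype(int).max(-1)
m=np.zeros(g.shape,bool);m[195:268,172:245]=(g<90)[195:268,172:245]
n,l,stt,c=cv2.connectedComponentsWithStats(m.astype(np.uint8));i=l[231,208];print(stt[i])
m=cv2.morphologyEx((l==i).astype(np.uint8),cv2.MORPH_OPEN,np.ones((5,5)))
print('plate',ring(s,m,.025))
X,Y,Z=Q[...,0],Q[...,1],Q[...,2]
k=(Z>.030)&(Z<.037)&(X<.54)&(X>.45)&(Y>-.09)&(Y<.12)
P=Q[k];f=cv2.fitLine(P[:,:2].astype(np.float32),cv2.DIST_HUBER,0,.01,.01).ravel();print('front',k.sum(),f,np.degrees(np.arctan2(-f[0],f[1])),P.min(0),P.max(0))
k=(Z>.06)&(Z<.09)&(X<.75)&(X>.45)&(Y>.1)&(Y<.3)
for lo,hi in((.45,.58),(.58,.75)):
    P=Q[k&(X>lo)&(X<hi)];print(len(P),P.mean(0).round(3),P.min(0).round(3),P.max(0).round(3))
# wall ridges
for a,b in((-.12,-.03),(.08,.16)):
  k=(Z>.025)&(Z<.034)&(X<.76)&(X>.63)&(Y>a)&(Y<b);P=Q[k]
  if len(P)>20:
    f=cv2.fitLine(P[:,:2].astype(np.float32),cv2.DIST_HUBER,0,.01,.01).ravel();print('wall',len(P),f,np.degrees(np.arctan2(f[1],f[0])))
t=snap('top');Q=cloud(t);X,Y,Z=Q[...,0],Q[...,1],Q[...,2]
k=(Z>.15)&(Z<.24)&(X>.72)&(X<.95)&(Y>-.2)&(Y<.3)
P=Q[k];print('housing',len(P),P.min(0),P.max(0))
k&=(Z<.235);P=Q[k];f=cv2.fitLine(P[:,:2].astype(np.float32),cv2.DIST_HUBER,0,.01,.01).ravel();print(f,np.degrees(np.arctan2(-f[0],f[1])))
for n in 'top',:
  im=t['pixels'].astype(int).max(-1);m=np.zeros(im.shape,bool);m[175:220,235:285]=(im<90)[175:220,235:285]
  nn,l,_,_=cv2.connectedComponentsWithStats(m.astype(np.uint8));m=cv2.morphologyEx((l==l[197,260]).astype(np.uint8),cv2.MORPH_OPEN,np.ones((3,3)));print('plate top',ring(t,m,.025))
E
```

```text
[ 179  202   60   57 2660]
plate [574.9  35.3  92.9  94.4]
front 1018 [ 0.0685379  -0.99764854  0.5054834   0.02470096] -176.06999 [ 0.49340551 -0.07210377  0.03004987] [0.51776412 0.11998564 0.03616962]
807 [0.509 0.188 0.073] [0.488 0.147 0.06 ] [0.553 0.208 0.081]
459 [0.614 0.207 0.075] [0.595 0.19  0.06 ] [0.637 0.225 0.081]
wall 97 [ 0.9863022  -0.1649484   0.72686684 -0.04885221] -9.494237
wall 279 [0.984976   0.17269142 0.6640017  0.13481198] 9.94434
housing 2787 [ 0.77124583 -0.05874228  0.1500748 ] [0.88637193 0.16097506 0.23994327]
[ 0.12161458 -0.9925774   0.80278     0.03668484] -173.01471
plate top [568.2  34.3  93.8 114.7]
```

```bash
python3 -c "
from h import *
plan([((.46,-.22,.36),184)])"
```

```text
[ 0.46 -0.22  0.36] dp [-7, -330, -2] tw [0.0, -0.0, -0.104] rows 5.3
```

Emit:
step_arm:
  motion:
    - {"dp": [-7, -330, -2], "twist": [0, 0, -0.104], "hand": 1}
    - {"dp": [-7, -330, -2], "twist": [0, 0, -0.104], "hand": 1}
    - {"dp": [-7, -330, -2], "twist": [0, 0, -0.104], "hand": 1}
    - {"dp": [-7, -330, -2], "twist": [0, 0, -0.104], "hand": 1}
    - {"dp": [-7, -330, -2], "twist": [0, 0, -0.104], "hand": 1}

```text
clock: 3.92
tool_pos: [0.4599, -0.205, 0.3605]
eef_rot: [-0.035, 0.999, -0.0, 0.0]
contact_force: [1.2, -0.4, -0.3]
opening: 1.0
finger_force: 0.0
```

Emit:
step_arm:
  motion:
    - {"dp": [0, -18, 0], "twist": [0, 0, 0], "hand": 1}
    - {"dp": [0, -18, 0], "twist": [0, 0, 0], "hand": 1}
    - {"dp": [0, -18, 0], "twist": [0, 0, 0], "hand": 1}

```text
clock: 4.3
tool_pos: [0.4617, -0.2185, 0.3603]
eef_rot: [-0.036, 0.999, 0.001, 0.0]
contact_force: [0.5, 0.4, 0.0]
opening: 0.996
finger_force: 0.0
```

```bash
cat >> h.py <<'E'
def discs(s):
    "silver blanks: bright grey blobs near disc height"
    Q=cloud(s);p=s['pixels'].astype(int);g=p.min(-1);sat=p.max(-1)-g
    m=((g>140)&(sat<50)&(Q[...,2]>.005)&(Q[...,2]<.03)).astype(np.uint8)
    n,l,stt,c=cv2.connectedComponentsWithStats(m);out=[]
    for i in range(1,n):
        if stt[i,4]>350:
            e=ring(s,l==i,.015)
            print(stt[i],c[i].round(),'ring',e,'z',np.nanmedian(Q[l==i][:,2]).round(4))
E
python3 - <<'E'
from h import *
where();s=snap('wrist');save(s,'w2.png');discs(s)
for d in r.search_frame('wrist','disc1'):
    p=w(s,d['at']);print(round(d['score'],2),p.round(3),px(s,p))
for t in'bushing','spray':
  for d in r.search_frame('wrist',t)[:2]:
    p=w(s,d['at']);print(t,round(d['score'],2),p.round(3),px(s,p))
E
```

```text
t 4.3 p [ 0.4617 -0.2185  0.3603] head -175.84 z [ 0.     0.002 -1.   ] F [0.5 0.4 0. ] open 0.996 ff 0.0
[471 113  41  39 444] [491. 133.] ring [402.1 128.2  26.   72.9] z 0.0063
[ 224  138   39   40 1200] [243. 158.] ring [ 462.3 -233.5   57.8   58.5] z 0.0134
[ 348  204  119   76 3278] [413. 227.] ring [571.8  38.  134.6 188.9] z 0.02
[143 215  36  32 639] [162. 227.] ring [ 586.4 -357.6   45.1   58.6] z 0.0135
[233 236  36  34 952] [250. 252.] ring [ 618.  -211.4   57.8   59.5] z 0.0131
0.76 [ 0.581 -0.353  0.016] [164. 226.]
0.67 [ 0.789 -0.182  0.015] [260. 340.]
0.62 [ 0.399 -0.325  0.016] [184. 110.]
0.62 [ 0.513 -0.431  0.013] [114. 181.]
0.59 [ 0.46  -0.233  0.017] [243. 157.]
bushing 0.85 [ 0.526 -0.301  0.033] [195. 199.]
bushing 0.16 [0.538 0.052 0.025] [421. 220.]
spray 0.77 [ 0.692 -0.295  0.14 ] [183. 341.]
```

View pics/w2.png

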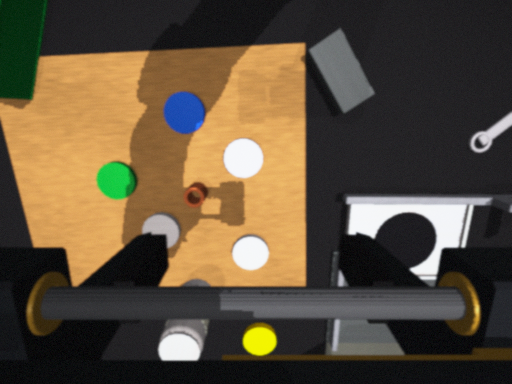

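```bash
python3 -c "
from h import *
plan([((.462,-.234,.10),184),((.462,-.234,.026),184),((.462,-.234,.13),184),((.5755,.0352,.13),183.93),((.5755,.0352,.052),183.93),((.5755,.0352,.13),183.93)])"
```

```text
[ 0.462 -0.234  0.1  ] dp [1, -15, 260] tw [0.0, 0.0, 0.002] rows 4.2
[ 0.462 -0.234  0.026] dp [0, 0, 74] tw [0.0, 0.0, 0.0] rows 1.2
[ 0.462 -0.234  0.13 ] dp [0, 0, -104] tw [0.0, 0.0, 0.0] rows 1.7
[0.576 0.035 0.13 ] dp [-132, 261, 1] tw [0.0, 0.0, 0.001] rows 4.7
[0.576 0.035 0.052] dp [0, 0, 78] tw [0.0, 0.0, 0.0] rows 1.2
[0.576 0.035 0.13 ] dp [0, 0, -78] tw [0.0, 0.0, 0.0] rows 1.2
```

Emit:
step_arm:
  motion:
    - {"dp": [1, -15, 260], "twist": [0, 0, 0.002], "hand": 1}
    - {"dp": [1, -15, 260], "twist": [0, 0, 0.002], "hand": 1}
    - {"dp": [1, -15, 260], "twist": [0, 0, 0.002], "hand": 1}
    - {"dp": [1, -15, 260], "twist": [0, 0, 0.002], "hand": 1}
    - {"dp": [1, -15, 260], "twist": [0, 0, 0.002], "hand": 1}

```text
clock: 5.12
tool_pos: [0.4593, -0.2344, 0.0972]
eef_rot: [-0.034, 0.999, 0.002, -0.003]
contact_force: [0.0, -0.1, 0.6]
opening: 0.998
finger_force: 0.0
```

Emit:
step_arm:
  motion:
    - {"dp": [0, 0, 0], "twist": [0, 0, 0], "hand": 1}
    - {"dp": [0, 0, 30], "twist": [0, 0, 0], "hand": 1}
    - {"dp": [0, 0, 55], "twist": [0, 0, 0], "hand": 1}
    - {"dp": [0, 0, 74], "twist": [0, 0, 0], "hand": 1}
    - {"dp": [0, 0, 74], "twist": [0, 0, 0], "hand": 1}

```text
clock: 5.75
tool_pos: [0.4627, -0.2362, 0.0279]
eef_rot: [-0.034, 0.999, -0.0, 0.001]
contact_force: [-0.8, -0.5, -0.6]
opening: 0.999
finger_force: 0.0
```

Emit:
step_arm:
  motion:
    - {"dp": [0, 0, 0], "twist": [0, 0, 0], "hand": -1}
    - {"dp": [0, 0, 0], "twist": [0, 0, 0], "hand": -1}
    - {"dp": [0, 0, 0], "twist": [0, 0, 0], "hand": -1}
    - {"dp": [0, 0, 0], "twist": [0, 0, 0], "hand": -1}
    - {"dp": [0, 0, 0], "twist": [0, 0, 0], "hand": -1}
  force: 25

```text
clock: 6.38
tool_pos: [0.4617, -0.2359, 0.027]
eef_rot: [-0.034, 0.999, -0.0, 0.001]
contact_force: [-1.0, 0.7, 7.0]
opening: 0.67
finger_force: 25.0
```

Emit:
step_arm:
  motion:
    - {"dp": [0, 0, -15], "twist": [0, 0, 0], "hand": -1}
    - {"dp": [0, 0, -60], "twist": [0, 0, 0], "hand": -1}
    - {"dp": [0, 0, -104], "twist": [0, 0, 0], "hand": -1}
    - {"dp": [0, 0, -104], "twist": [0, 0, 0], "hand": -1}

```text
clock: 6.88
tool_pos: [0.4628, -0.237, 0.1336]
eef_rot: [-0.033, 0.999, -0.001, 0.003]
contact_force: [-0.5, 0.3, -1.8]
opening: 0.669
finger_force: 25.0
```

```bash
python3 -c "
from h import *
where();plan([((.5755,.0352,.13),183.93),((.5755,.0352,.053),183.93)])"
```

```text
t 6.88 p [ 0.4628 -0.237   0.1336] head -176.19 z [ 0.006 -0.002 -1.   ] F [-0.5  0.3 -1.8] open 0.669 ff 24.99973475933075
[0.576 0.035 0.13 ] dp [-130, 264, 4] tw [-0.003, 0.006, -0.002] rows 4.7
[0.576 0.035 0.053] dp [-1, 0, 77] tw [0.0, -0.0, -0.0] rows 1.2
```

Emit:
step_arm:
  motion:
    - {"dp": [-20, 40, 0], "twist": [0, 0, 0], "hand": -1}
    - {"dp": [-50, 100, 2], "twist": [0, 0, 0], "hand": -1}
    - {"dp": [-77, 156, 3], "twist": [0, 0, 0], "hand": -1}
    - {"dp": [-104, 210, 4], "twist": [0, 0, 0], "hand": -1}
    - {"dp": [-130, 264, 4], "twist": [0, 0, 0], "hand": -1}

```text
clock: 7.5
tool_pos: [0.5731, 0.0378, 0.1253]
eef_rot: [-0.034, 0.999, -0.0, -0.001]
contact_force: [-0.4, -0.6, -1.8]
opening: 0.672
finger_force: 25.0
```

Emit:
step_arm:
  motion:
    - {"dp": [0, 0, 0], "twist": [0, 0, 0], "hand": -1}
    - {"dp": [0, 0, 0], "twist": [0, 0, 0], "hand": -1}
    - {"dp": [0, 0, 0], "twist": [0, 0, 0], "hand": -1}

```text
clock: 7.88
tool_pos: [0.5723, 0.0338, 0.1258]
eef_rot: [-0.032, 0.999, -0.001, -0.001]
contact_force: [-0.1, -0.2, -0.4]
opening: 0.667
finger_force: 25.0
```

```bash
python3 -c "
from h import *
where();plan([((.5755,.0352,.053),183.93)])"
```

```text
t 7.88 p [0.5723 0.0338 0.1258] head -176.31 z [-0.002 -0.002 -1.   ] F [-0.1 -0.2 -0.4] open 0.667 ff 24.999739229679108
[0.576 0.035 0.053] dp [-3, 1, 73] tw [-0.002, -0.002, -0.004] rows 1.2
```

Emit:
step_arm:
  motion:
    - {"dp": [-3, 1, 25], "twist": [0, 0, 0], "hand": -1}
    - {"dp": [-3, 1, 45], "twist": [0, 0, 0], "hand": -1}
    - {"dp": [-3, 1, 60], "twist": [0, 0, 0], "hand": -1}
    - {"dp": [-3, 1, 72], "twist": [0, 0, 0], "hand": -1}
    - {"dp": [-3, 1, 72], "twist": [0, 0, 0], "hand": -1}

```text
clock: 8.5
tool_pos: [0.5757, 0.0369, 0.0536]
eef_rot: [-0.033, 0.999, -0.0, -0.001]
contact_force: [1.0, 0.1, -0.7]
opening: 0.671
finger_force: 25.0
```

Emit:
step_arm:
  motion:
    - {"dp": [0, 0, 0], "twist": [0, 0, 0], "hand": -1}
    - {"dp": [0, 0, 0], "twist": [0, 0, 0], "hand": -1}

```text
clock: 8.75
tool_pos: [0.5767, 0.0375, 0.0549]
eef_rot: [-0.034, 0.999, 0.0, 0.001]
contact_force: [-0.3, 0.5, -1.2]
opening: 0.672
finger_force: 25.0
```

```bash
python3 -c "
from h import *
where();plan([((.5755,.0352,.053),183.93)])"
```

```text
t 8.75 p [0.5767 0.0375 0.0549] head -176.15 z [ 0.001  0.    -1.   ] F [-0.3  0.5 -1.2] open 0.672 ff 24.99987781047821
[0.576 0.035 0.053] dp [1, -2, 2] tw [0.0, 0.001, -0.001] rows 0.0
```

Emit:
step_arm:
  motion:
    - {"dp": [1, -2, 3], "twist": [0, 0, 0], "hand": -1}
    - {"dp": [1, -2, 3], "twist": [0, 0, 0], "hand": -1}
    - {"dp": [1, -2, 3], "twist": [0, 0, 0], "hand": -1}

```text
clock: 9.12
tool_pos: [0.576, 0.0357, 0.052]
eef_rot: [-0.034, 0.999, 0.0, 0.001]
contact_force: [0.2, 1.9, 6.4]
opening: 0.674
finger_force: 25.0
```

Emit:
step_arm:
  motion:
    - {"dp": [0, 0, 0], "twist": [0, 0, 0], "hand": 0.5}
    - {"dp": [0, 0, 0], "twist": [0, 0, 0], "hand": 1}
    - {"dp": [0, 0, 0], "twist": [0, 0, 0], "hand": 1}
    - {"dp": [0, 0, 0], "twist": [0, 0, 0], "hand": 1}

```text
clock: 9.62
tool_pos: [0.5752, 0.0352, 0.0511]
eef_rot: [-0.034, 0.999, -0.0, -0.0]
contact_force: [0.4, -0.3, 0.5]
opening: 1.0
finger_force: 0.0
```

Emit:
step_arm:
  motion:
    - {"dp": [0, 0, -20], "twist": [0, 0, 0], "hand": 1}
    - {"dp": [0, 0, -78], "twist": [0, 0, 0], "hand": 1}
    - {"dp": [60, 0, -140], "twist": [0, 0, 0], "hand": 1}
    - {"dp": [80, -100, -200], "twist": [0, 0, 0], "hand": 1}
    - {"dp": [80, -100, -200], "twist": [0, 0, 0], "hand": 1}

```text
clock: 10.25
tool_pos: [0.5031, -0.0656, 0.2502]
eef_rot: [-0.035, 0.999, -0.0, 0.001]
contact_force: [0.6, 0.1, 0.5]
opening: 1.001
finger_force: 0.0
```

Emit:
step_arm:
  motion:
    - {"dp": [0, 0, 0], "twist": [0, 0, 0], "hand": 1}
    - {"dp": [0, 0, 0], "twist": [0, 0, 0], "hand": 1}
    - {"dp": [0, 0, 0], "twist": [0, 0, 0], "hand": 1}

```text
clock: 10.62
tool_pos: [0.5036, -0.0631, 0.2471]
eef_rot: [-0.035, 0.999, 0.001, -0.0]
contact_force: [-0.2, -0.3, 0.2]
opening: 1.003
finger_force: 0.0
```

```bash
cat >> h.py <<'E'
def blob(s,guess,z,rad=.035,thr=None,dark=False):
    "bright grey disc near guess (xy) on plane z"
    Q=cloud(s);p=s['pixels'].astype(int);g=p.min(-1)
    near=np.hypot(Q[...,0]-guess[0],Q[...,1]-guess[1])<rad
    m=near&(Q[...,2]>z-.008)&(Q[...,2]<z+.008)&(g>(thr or 100))
    n,l,stt,c=cv2.connectedComponentsWithStats(m.astype(np.uint8));i=1+np.argmax(stt[1:,4])
    return ring(s,l==i,z),c[i].round(),np.nanmedian(Q[l==i][:,2]).round(4)
E
python3 - <<'E'
from h import *
where();s=snap('wrist');save(s,'w3.png')
print('placed',blob(s,(.5755,.0352),.039,.048))
m=(s['pixels'].astype(int).max(-1)<90);Q=cloud(s)
m&=(np.hypot(Q[...,0]-.5755,Q[...,1]-.0352)<.056)&(Q[...,2]>.015); print('plate',ring(s,m,.025))
discs(s)
t=snap('top');discs(t)
E
```

```text
t 10.62 p [ 0.5036 -0.0631  0.2471] head -175.99 z [-0.001  0.001 -1.   ] F [-0.2 -0.3  0.2] open 1.003 ff 0.0
placed (array([574.5,  29.7,  47.8,  62.1]), array([328., 241.]), np.float64(0.0381))
plate [575.7  34.4  88.6  92.3]
[ 413   26   99   92 1635] [462.  74.] ring [391.3 142.4  23.7 146.2] z 0.0064
[ 245  188  165   98 8054] [315. 229.] ring [579.6  23.6 131.7 217.4] z 0.0203
[402 189  16  76 403] [409. 226.] ring [558.9 132.1   6.  157.9] z 0.027
[   0  203   33   44 1186] [ 14. 227.] ring [ 591.9 -350.9   41.4   60.5] z 0.0137
[117 218  44  30 688] [135. 230.] ring [ 586.5 -202.7   31.6   57. ] z 0.0135
[  23   68  121   94 6810] [ 85. 115.] ring [830.  533.1 285.  379.3] z 0.0074
[ 219  136   78   88 2094] [256. 189.] ring [626.6  38.3 191.7 251. ] z 0.0218
[390 180  22  21 361] [401. 190.] ring [ 591.4 -359.1   56.6   59.4] z 0.0139
[183 252  52  55 385] [208. 280.] ring [353.4 183.2  37.1 180.5] z 0.008
```

View pics/w3.png

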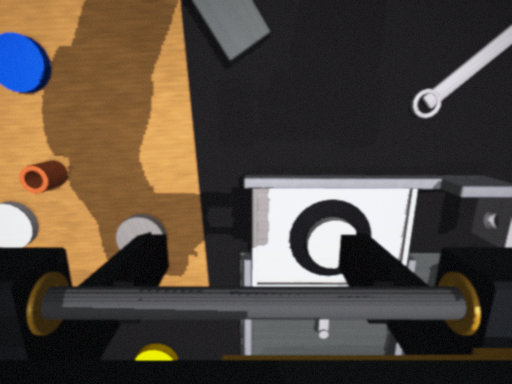

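```bash
python3 -c "
from h import *
plan([((.59,-.35,.27),184)])"
```

```text
[ 0.59 -0.35  0.27] dp [-66, -292, -23] tw [0.001, -0.001, -0.0] rows 4.8
```

Emit:
step_arm:
  motion:
    - {"dp": [-66, -292, -23], "twist": [0, 0, 0], "hand": 1}
    - {"dp": [-66, -292, -23], "twist": [0, 0, 0], "hand": 1}
    - {"dp": [-66, -292, -23], "twist": [0, 0, 0], "hand": 1}
    - {"dp": [-66, -292, -23], "twist": [0, 0, 0], "hand": 1}
    - {"dp": [-66, -292, -23], "twist": [0, 0, 0], "hand": 1}

```text
clock: 11.35
tool_pos: [0.5896, -0.3536, 0.2696]
eef_rot: [-0.034, 0.999, 0.0, -0.0]
contact_force: [0.6, 1.2, 0.3]
opening: 1.003
finger_force: 0.0
```

Emit:
step_arm:
  motion:
    - {"dp": [0, 0, 0], "twist": [0, 0, 0], "hand": 1}
    - {"dp": [0, 0, 0], "twist": [0, 0, 0], "hand": 1}
    - {"dp": [0, 0, 0], "twist": [0, 0, 0], "hand": 1}

```text
clock: 11.72
tool_pos: [0.5895, -0.3492, 0.2701]
eef_rot: [-0.035, 0.999, 0.001, -0.0]
contact_force: [-0.1, -0.4, 0.9]
opening: 1.003
finger_force: 0.0
```

Run:
```python
from h import *
where();s=snap('wrist');save(s,'w4.png');Q=cloud(s)
c=blob(s,(.591,-.357),.014,.05);print(c)
k=(Q[...,2]>.1)&(Q[...,2]<.15)&(Q[...,0]>.63)&(Q[...,1]>-.4)&(Q[...,1]<-.2);P=Q[k];print('can',len(P),P.min(0) if len(P) else 0,P.max(0) if len(P) else 0)
x,y=c[0][:2]/1000
plan([((x,y,.10),184),((x,y,.026),184)])
```

```text
t 11.72 p [ 0.5895 -0.3492  0.2701] head -175.97 z [-0.001  0.002 -1.   ] F [-0.1 -0.4  0.9] open 1.003 ff 0.0
(array([ 591.8, -359.9,   58. ,   58.9]), array([244., 170.]), np.float64(0.0134))
can 1541 [ 0.67860076 -0.32682178  0.1000023 ] [ 0.73587451 -0.27276146  0.14118427]
[ 0.592 -0.36   0.1  ] dp [-2, -11, 170] tw [0.001, -0.0, 0.0] rows 2.7
[ 0.592 -0.36   0.026] dp [0, 0, 74] tw [0.0, -0.0, 0.0] rows 1.2
```

Emit:
step_arm:
  motion:
    - {"dp": [-2, -11, 60], "twist": [0, 0, 0], "hand": 1}
    - {"dp": [-2, -11, 120], "twist": [0, 0, 0], "hand": 1}
    - {"dp": [-2, -11, 170], "twist": [0, 0, 0], "hand": 1}
    - {"dp": [-2, -11, 200], "twist": [0, 0, 0], "hand": 1}
    - {"dp": [-2, -11, 225], "twist": [0, 0, 0], "hand": 1}

```text
clock: 12.4
tool_pos: [0.592, -0.3613, 0.0442]
eef_rot: [-0.034, 0.999, 0.0, -0.0]
contact_force: [-0.4, 0.3, -0.1]
opening: 1.004
finger_force: 0.0
```

Emit:
step_arm:
  motion:
    - {"dp": [0, 0, 10], "twist": [0, 0, 0], "hand": 1}
    - {"dp": [0, 0, 19], "twist": [0, 0, 0], "hand": 1}
    - {"dp": [0, 0, 19], "twist": [0, 0, 0], "hand": 1}

```text
clock: 12.78
tool_pos: [0.5921, -0.3627, 0.0268]
eef_rot: [-0.034, 0.999, -0.0, 0.0]
contact_force: [-0.4, 0.9, -0.2]
opening: 1.003
finger_force: 0.0
```

Emit:
step_arm:
  motion:
    - {"dp": [0, 0, 0], "twist": [0, 0, 0], "hand": -1}
    - {"dp": [0, 0, 0], "twist": [0, 0, 0], "hand": -1}
    - {"dp": [0, 0, 0], "twist": [0, 0, 0], "hand": -1}
    - {"dp": [0, 0, 0], "twist": [0, 0, 0], "hand": -1}
    - {"dp": [0, 0, 0], "twist": [0, 0, 0], "hand": -1}
  force: 25

```text
clock: 13.4
tool_pos: [0.5921, -0.3625, 0.0269]
eef_rot: [-0.034, 0.999, 0.0, 0.0]
contact_force: [-1.1, 0.3, 3.5]
opening: 0.67
finger_force: 25.0
```

Emit:
step_arm:
  motion:
    - {"dp": [0, 0, -15], "twist": [0, 0, 0], "hand": -1}
    - {"dp": [0, 0, -60], "twist": [0, 0, 0], "hand": -1}
    - {"dp": [0, 0, -114], "twist": [0, 0, 0], "hand": -1}
    - {"dp": [0, 0, -114], "twist": [0, 0, 0], "hand": -1}
    - {"dp": [0, 0, -114], "twist": [0, 0, 0], "hand": -1}

```text
clock: 14.02
tool_pos: [0.5913, -0.3625, 0.1403]
eef_rot: [-0.034, 0.999, 0.0, -0.0]
contact_force: [-0.1, 0.7, -1.6]
opening: 0.668
finger_force: 25.0
```

```bash
python3 -c "
from h import *
where();plan([((.5755,.0352,.145),183.93)])"
```

```text
t 14.03 p [ 0.5913 -0.3625  0.1403] head -176.15 z [-0.001  0.    -1.   ] F [-0.1  0.7 -1.6] open 0.668 ff 24.999676644802094
[0.576 0.035 0.145] dp [-11, 398, -5] tw [0.0, -0.001, -0.001] rows 6.4
```

Emit:
step_arm:
  motion:
    - {"dp": [0, 40, -5], "twist": [0, 0, 0], "hand": -1}
    - {"dp": [-3, 100, -5], "twist": [0, 0, 0], "hand": -1}
    - {"dp": [-5, 160, -5], "twist": [0, 0, 0], "hand": -1}
    - {"dp": [-7, 220, -5], "twist": [0, 0, 0], "hand": -1}
    - {"dp": [-8, 270, -5], "twist": [0, 0, 0], "hand": -1}

```text
clock: 14.65
tool_pos: [0.5802, -0.0897, 0.1438]
eef_rot: [-0.034, 0.999, 0.001, -0.002]
contact_force: [0.1, 1.5, -1.0]
opening: 0.669
finger_force: 25.0
```

Emit:
step_arm:
  motion:
    - {"dp": [-1, 50, 0], "twist": [0, 0, 0], "hand": -1}
    - {"dp": [-2, 90, 0], "twist": [0, 0, 0], "hand": -1}
    - {"dp": [-3, 128, 0], "twist": [0, 0, 0], "hand": -1}
    - {"dp": [-3, 128, 0], "twist": [0, 0, 0], "hand": -1}
    - {"dp": [-3, 128, 0], "twist": [0, 0, 0], "hand": -1}

```text
clock: 15.28
tool_pos: [0.5753, 0.034, 0.1444]
eef_rot: [-0.033, 0.999, -0.001, -0.001]
contact_force: [-0.4, 0.4, -0.8]
opening: 0.671
finger_force: 25.0
```

```bash
python3 -c "
from h import *
where();plan([((.5755,.0352,.070),183.93)])"
```

```text
t 15.28 p [0.5753 0.034  0.1444] head -176.18 z [-0.002 -0.001 -1.   ] F [-0.4  0.4 -0.8] open 0.671 ff 24.99953716993332
[0.576 0.035 0.07 ] dp [0, 1, 74] tw [-0.001, -0.003, -0.002] rows 1.2
```

Emit:
step_arm:
  motion:
    - {"dp": [0, 1, 25], "twist": [0, 0, 0], "hand": -1}
    - {"dp": [0, 1, 50], "twist": [0, 0, 0], "hand": -1}
    - {"dp": [0, 1, 65], "twist": [0, 0, 0], "hand": -1}
    - {"dp": [0, 1, 74], "twist": [0, 0, 0], "hand": -1}
    - {"dp": [0, 1, 74], "twist": [0, 0, 0], "hand": -1}

```text
clock: 15.9
tool_pos: [0.5759, 0.0357, 0.0711]
eef_rot: [-0.033, 0.999, -0.0, -0.0]
contact_force: [0.1, -0.9, 0.2]
opening: 0.671
finger_force: 25.0
```

Emit:
step_arm:
  motion:
    - {"dp": [0, 0, 2], "twist": [0, 0, 0], "hand": -1}
    - {"dp": [0, 0, 3], "twist": [0, 0, 0], "hand": -1}
    - {"dp": [0, 0, 3], "twist": [0, 0, 0], "hand": -1}

```text
clock: 16.27
tool_pos: [0.5762, 0.0363, 0.0688]
eef_rot: [-0.034, 0.999, 0.0, 0.0]
contact_force: [-0.1, -0.5, -1.0]
opening: 0.672
finger_force: 25.0
```

```bash
python3 -c "
from h import *
where();plan([((.5755,.0352,.065),183.93)])"
```

```text
t 16.27 p [0.5762 0.0363 0.0688] head -176.14 z [ 0.001  0.    -1.   ] F [-0.1 -0.5 -1. ] open 0.672 ff 24.999584555625916
[0.576 0.035 0.065] dp [1, -1, 4] tw [0.0, 0.001, -0.001] rows 0.1
```

Lower 3 mm, release, then rise to a viewing pose from which the plate is not behind the fingers.

Emit:
step_arm:
  motion:
    - {"dp": [0, -1, 2], "twist": [0, 0, 0], "hand": -1}
    - {"dp": [0, -1, 3], "twist": [0, 0, 0], "hand": -1}
    - {"dp": [0, -1, 3], "twist": [0, 0, 0], "hand": -1}

```text
clock: 16.65
tool_pos: [0.5762, 0.035, 0.0658]
eef_rot: [-0.033, 0.999, -0.0, 0.0]
contact_force: [-1.6, 0.2, 2.9]
opening: 0.673
finger_force: 25.0
```

Emit:
step_arm:
  motion:
    - {"dp": [0, 0, 0], "twist": [0, 0, 0], "hand": 0.5}
    - {"dp": [0, 0, 0], "twist": [0, 0, 0], "hand": 1}
    - {"dp": [0, 0, 0], "twist": [0, 0, 0], "hand": 1}
    - {"dp": [0, 0, 0], "twist": [0, 0, 0], "hand": 1}

```text
clock: 17.15
tool_pos: [0.5761, 0.0353, 0.0654]
eef_rot: [-0.034, 0.999, 0.0, -0.0]
contact_force: [-0.4, -1.2, 0.2]
opening: 0.998
finger_force: 0.0
```

Emit:
step_arm:
  motion:
    - {"dp": [0, 0, -20], "twist": [0, 0, 0], "hand": 1}
    - {"dp": [0, 0, -78], "twist": [0, 0, 0], "hand": 1}
    - {"dp": [0, 0, -140], "twist": [0, 0, 0], "hand": 1}
    - {"dp": [0, 0, -200], "twist": [0, 0, 0], "hand": 1}
    - {"dp": [0, 0, -200], "twist": [0, 0, 0], "hand": 1}

```text
clock: 17.77
tool_pos: [0.579, 0.0355, 0.2704]
eef_rot: [-0.033, 0.999, 0.001, 0.005]
contact_force: [0.3, -0.1, -0.8]
opening: 1.003
finger_force: 0.0
```

Emit:
step_arm:
  motion:
    - {"dp": [0, 0, 0], "twist": [0, 0, 0], "hand": 1}
    - {"dp": [0, 0, 0], "twist": [0, 0, 0], "hand": 1}
    - {"dp": [0, 0, 0], "twist": [0, 0, 0], "hand": 1}

```text
clock: 18.15
tool_pos: [0.5754, 0.0352, 0.264]
eef_rot: [-0.034, 0.999, -0.0, -0.001]
contact_force: [-0.5, 0.8, -0.4]
opening: 0.998
finger_force: 0.0
```

Run:
```python
from h import *
where();s=snap('wrist');save(s,'w5.png');Q=cloud(s)
p=s['pixels'].astype(int)
near=np.hypot(Q[...,0]-.5755,Q[...,1]-.0352)<.058
print('dark',ring(s,near&(p.max(-1)<90)&(Q[...,2]>.01),.025))
print('disc',ring(s,near&(Q[...,2]>.046)&(Q[...,2]<.062),.053))
t=snap('top');q=t['pixels'];
print(blob(t,(.618,-.2115),.014,.05))
plan([((.60,-.205,.27),135)])
```

```text
t 18.15 p [0.5754 0.0352 0.264 ] head -176.14 z [-0.003 -0.    -1.   ] F [-0.5  0.8 -0.4] open 0.998 ff 0.0
dark [796.4  50.1 239.5 727.8]
disc [576.1  35.1  58.3  58.9]
(array([ 598.5, -199. ,   54.2,   58.4]), array([343., 188.]), np.float64(0.0139))
[ 0.6   -0.205  0.27 ] dp [-8, -241, -5] tw [-0.001, -0.002, 0.853] rows 4.6
```

View pics/w5.png

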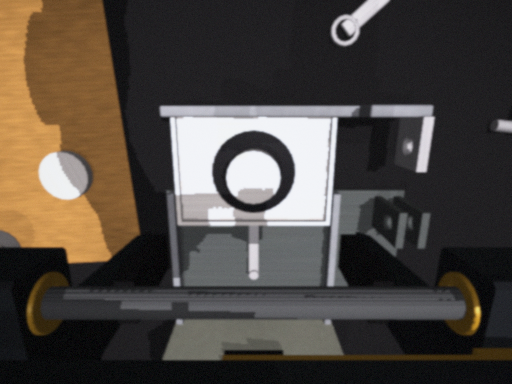

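The two-disc stack sits at (253,177), concentric with the plate. The third disc has been knocked to about (0.60,-0.20), which leaves enough room from the can to keep the same heading.

Emit:
step_arm:
  motion:
    - {"dp": [-8, -234, -5], "twist": [0, 0, 0], "hand": 1}
    - {"dp": [-8, -234, -5], "twist": [0, 0, 0], "hand": 1}
    - {"dp": [-8, -234, -5], "twist": [0, 0, 0], "hand": 1}
    - {"dp": [-8, -234, -5], "twist": [0, 0, 0], "hand": 1}
    - {"dp": [-8, -234, -5], "twist": [0, 0, 0], "hand": 1}

```text
clock: 18.88
tool_pos: [0.5988, -0.2039, 0.2698]
eef_rot: [-0.029, 1.0, -0.002, -0.0]
contact_force: [-0.1, 1.1, -0.3]
opening: 1.0
finger_force: 0.0
```

Emit:
step_arm:
  motion:
    - {"dp": [0, 0, 0], "twist": [0, 0, 0], "hand": 1}
    - {"dp": [0, 0, 0], "twist": [0, 0, 0], "hand": 1}
    - {"dp": [0, 0, 0], "twist": [0, 0, 0], "hand": 1}

```text
clock: 19.25
tool_pos: [0.6001, -0.1961, 0.2705]
eef_rot: [-0.035, 0.999, 0.0, -0.0]
contact_force: [0.1, -0.2, 0.9]
opening: 1.002
finger_force: 0.0
```

Run:
```python
from h import *
where();s=snap('wrist')
c=blob(s,(.5985,-.199),.014,.05);print(c)
x,y=c[0][:2]/1000
plan([((x,y,.026),184)])
```

```text
t 19.25 p [ 0.6001 -0.1961  0.2705] head -176.01 z [-0.     0.001 -1.   ] F [ 0.1 -0.2  0.9] open 1.002 ff 0.0
(array([ 597.6, -197.9,   58. ,   58.8]), array([252., 166.]), np.float64(0.0134))
[ 0.598 -0.198  0.026] dp [3, -1, 245] tw [0.0, 0.0, -0.001] rows 3.9
```

Emit:
step_arm:
  motion:
    - {"dp": [3, -1, 60], "twist": [0, 0, 0], "hand": 1}
    - {"dp": [3, -1, 120], "twist": [0, 0, 0], "hand": 1}
    - {"dp": [3, -1, 170], "twist": [0, 0, 0], "hand": 1}
    - {"dp": [3, -1, 200], "twist": [0, 0, 0], "hand": 1}
    - {"dp": [3, -1, 225], "twist": [0, 0, 0], "hand": 1}

```text
clock: 19.92
tool_pos: [0.5967, -0.1981, 0.044]
eef_rot: [-0.034, 0.999, 0.0, -0.0]
contact_force: [-0.1, -1.0, 1.2]
opening: 1.004
finger_force: 0.0
```

Emit:
step_arm:
  motion:
    - {"dp": [0, 0, 10], "twist": [0, 0, 0], "hand": 1}
    - {"dp": [0, 0, 20], "twist": [0, 0, 0], "hand": 1}
    - {"dp": [0, 0, 20], "twist": [0, 0, 0], "hand": 1}

```text
clock: 20.3
tool_pos: [0.597, -0.1988, 0.0255]
eef_rot: [-0.034, 0.999, 0.0, 0.0]
contact_force: [0.5, 0.4, -0.1]
opening: 1.003
finger_force: 0.0
```

Emit:
step_arm:
  motion:
    - {"dp": [0, 0, 0], "twist": [0, 0, 0], "hand": -1}
    - {"dp": [0, 0, 0], "twist": [0, 0, 0], "hand": -1}
    - {"dp": [0, 0, 0], "twist": [0, 0, 0], "hand": -1}
    - {"dp": [0, 0, 0], "twist": [0, 0, 0], "hand": -1}
    - {"dp": [0, 0, 0], "twist": [0, 0, 0], "hand": -1}
  force: 25

```text
clock: 20.92
tool_pos: [0.5972, -0.1989, 0.0259]
eef_rot: [-0.034, 0.999, -0.0, 0.0]
contact_force: [-0.2, -0.1, 5.1]
opening: 0.673
finger_force: 25.0
```

Emit:
step_arm:
  motion:
    - {"dp": [0, 0, -15], "twist": [0, 0, 0], "hand": -1}
    - {"dp": [0, 0, -70], "twist": [0, 0, 0], "hand": -1}
    - {"dp": [0, 0, -130], "twist": [0, 0, 0], "hand": -1}
    - {"dp": [0, 0, -130], "twist": [0, 0, 0], "hand": -1}
    - {"dp": [0, 0, -130], "twist": [0, 0, 0], "hand": -1}

```text
clock: 21.55
tool_pos: [0.5962, -0.1988, 0.1554]
eef_rot: [-0.034, 0.999, 0.0, -0.0]
contact_force: [1.0, 0.4, -1.0]
opening: 0.675
finger_force: 25.0
```

```bash
python3 -c "
from h import *
where();plan([((.5755,.0352,.155),183.93)])"
```

```text
t 21.55 p [ 0.5962 -0.1988  0.1554] head -176.15 z [-0.001  0.    -1.   ] F [ 1.   0.4 -1. ] open 0.675 ff 24.999815225601196
[0.576 0.035 0.155] dp [5, 235, 0] tw [0.0, -0.001, -0.001] rows 3.8
```

Emit:
step_arm:
  motion:
    - {"dp": [1, 40, 0], "twist": [0, 0, 0], "hand": -1}
    - {"dp": [2, 90, 0], "twist": [0, 0, 0], "hand": -1}
    - {"dp": [3, 140, 0], "twist": [0, 0, 0], "hand": -1}
    - {"dp": [4, 190, 0], "twist": [0, 0, 0], "hand": -1}
    - {"dp": [5, 235, 0], "twist": [0, 0, 0], "hand": -1}

```text
clock: 22.18
tool_pos: [0.5743, 0.0372, 0.1535]
eef_rot: [-0.034, 0.999, 0.0, -0.002]
contact_force: [-0.3, 0.0, -1.5]
opening: 0.669
finger_force: 25.0
```

Emit:
step_arm:
  motion:
    - {"dp": [0, 0, 0], "twist": [0, 0, 0], "hand": -1}
    - {"dp": [0, 0, 20], "twist": [0, 0, 0], "hand": -1}
    - {"dp": [0, 0, 45], "twist": [0, 0, 0], "hand": -1}
    - {"dp": [0, 0, 68], "twist": [0, 0, 0], "hand": -1}
    - {"dp": [0, 0, 68], "twist": [0, 0, 0], "hand": -1}

```text
clock: 22.8
tool_pos: [0.5739, 0.0337, 0.0849]
eef_rot: [-0.033, 0.999, -0.001, -0.003]
contact_force: [0.6, 0.5, -0.9]
opening: 0.674
finger_force: 25.0
```

Emit:
step_arm:
  motion:
    - {"dp": [0, 0, 0], "twist": [0, 0, 0], "hand": -1}
    - {"dp": [0, 0, 0], "twist": [0, 0, 0], "hand": -1}

```text
clock: 23.05
tool_pos: [0.5766, 0.035, 0.0882]
eef_rot: [-0.033, 0.999, -0.0, 0.001]
contact_force: [0.2, -0.3, -0.5]
opening: 0.668
finger_force: 25.0
```

```bash
python3 -c "
from h import *
where();plan([((.5755,.0352,.079),183.93)])"
```

```text
t 23.05 p [0.5766 0.035  0.0882] head -176.17 z [ 0.001  0.    -1.   ] F [ 0.2 -0.3 -0.5] open 0.668 ff 24.999755322933197
[0.576 0.035 0.079] dp [1, 0, 9] tw [-0.0, 0.001, -0.002] rows 0.1
```

Emit:
step_arm:
  motion:
    - {"dp": [1, 0, 4], "twist": [0, 0, 0], "hand": -1}
    - {"dp": [1, 0, 7], "twist": [0, 0, 0], "hand": -1}
    - {"dp": [1, 0, 9], "twist": [0, 0, 0], "hand": -1}
    - {"dp": [1, 0, 9], "twist": [0, 0, 0], "hand": -1}

```text
clock: 23.55
tool_pos: [0.5753, 0.0353, 0.0789]
eef_rot: [-0.034, 0.999, 0.0, 0.0]
contact_force: [-1.1, -0.2, 3.4]
opening: 0.672
finger_force: 25.0
```

Emit:
step_arm:
  motion:
    - {"dp": [0, 0, 0], "twist": [0, 0, 0], "hand": 0.5}
    - {"dp": [0, 0, 0], "twist": [0, 0, 0], "hand": 1}
    - {"dp": [0, 0, 0], "twist": [0, 0, 0], "hand": 1}
    - {"dp": [0, 0, 0], "twist": [0, 0, 0], "hand": 1}

```text
clock: 24.05
tool_pos: [0.5751, 0.0352, 0.0784]
eef_rot: [-0.034, 0.999, 0.0, -0.0]
contact_force: [0.2, -0.5, 0.4]
opening: 1.001
finger_force: 0.0
```

Emit:
step_arm:
  motion:
    - {"dp": [0, 0, -20], "twist": [0, 0, 0], "hand": 1}
    - {"dp": [0, 0, -78], "twist": [0, 0, 0], "hand": 1}
    - {"dp": [0, 0, -140], "twist": [0, 0, 0], "hand": 1}
    - {"dp": [0, 0, -190], "twist": [0, 0, 0], "hand": 1}
    - {"dp": [0, 0, -190], "twist": [0, 0, 0], "hand": 1}

```text
clock: 24.68
tool_pos: [0.5775, 0.0353, 0.2726]
eef_rot: [-0.033, 0.999, 0.0, 0.004]
contact_force: [0.2, -0.3, -0.7]
opening: 1.002
finger_force: 0.0
```

Emit:
step_arm:
  motion:
    - {"dp": [0, 0, 0], "twist": [0, 0, 0], "hand": 1}
    - {"dp": [0, 0, 0], "twist": [0, 0, 0], "hand": 1}
    - {"dp": [0, 0, 0], "twist": [0, 0, 0], "hand": 1}

```text
clock: 25.05
tool_pos: [0.5745, 0.0352, 0.2671]
eef_rot: [-0.034, 0.999, -0.0, -0.001]
contact_force: [-0.4, 0.6, -0.6]
opening: 0.999
finger_force: 0.0
```

Run:
```python
from h import *
where();s=snap('wrist');save(s,'w6.png');Q=cloud(s)
near=np.hypot(Q[...,0]-.5755,Q[...,1]-.0352)<.058
print('disc3',ring(s,near&(Q[...,2]>.060)&(Q[...,2]<.075),.067))
k=(Q[...,2]>.028)&(Q[...,2]<.037)&(Q[...,0]<.54)&(Q[...,0]>.45)&(abs(Q[...,1])<.12)
P=Q[k];f=cv2.fitLine(P[:,:2].astype(np.float32),cv2.DIST_HUBER,0,.01,.01).ravel();print('front',k.sum(),f,np.degrees(np.arctan(-f[0]/f[1])))
xs=np.array([np.cos(np.radians(3.93)),np.sin(np.radians(3.93))])
fr=np.array([.5755,.0352])-.077*xs;print('front pt',fr)
for t in('lug','fork_mouth'):
  for d in r.search_frame('wrist',t)[:2]:
    p=w(s,d['at']);print(t,round(d['score'],2),p.round(3),px(s,p))
# high parts
for a,b in((.50,.56),(.57,.66)):
    P=Q[(Q[...,2]>.055)&(Q[...,2]<.09)&(Q[...,0]>a)&(Q[...,0]<b)&(Q[...,1]>.12)&(Q[...,1]<.26)];
    if len(P):print(len(P),P.min(0).round(4),P.max(0).round(4))
    l=np.round((P[:,:2]-[.5755,.0352])@np.array([[xs[0],-xs[1]],[xs[1],xs[0]]])*1000);print('station-frame rel plate',np.percentile(l,[1,25,50,75,99],axis=0).T.tolist())
```

```text
t 25.05 p [0.5745 0.0352 0.2671] head -176.14 z [-0.003 -0.    -1.   ] F [-0.4  0.6 -0.6] open 0.999 ff 0.0
disc3 [575.7  35.4  58.2  58.9]
front 1926 [ 0.06871343 -0.99763644  0.50768876  0.00849059] 3.9400942
front pt [0.49868106 0.0299226 ]
lug 0.75 [0.545 0.053 0.028] [270. 148.]
fork_mouth 0.58 [0.623 0.072 0.021] [280. 211.]
1243 [0.5    0.1462 0.055 ] [0.5537 0.2084 0.0811]
station-frame rel plate [[-67.0, -57.0, -43.0, -26.0, -11.0], [116.42, 164.0, 165.0, 169.0, 174.0]]
1250 [0.5955 0.1899 0.055 ] [0.6376 0.2257 0.0812]
station-frame rel plate [[33.0, 40.0, 51.0, 63.0, 73.0], [153.0, 154.0, 177.0, 178.0, 185.0]]
```

View pics/w6.png

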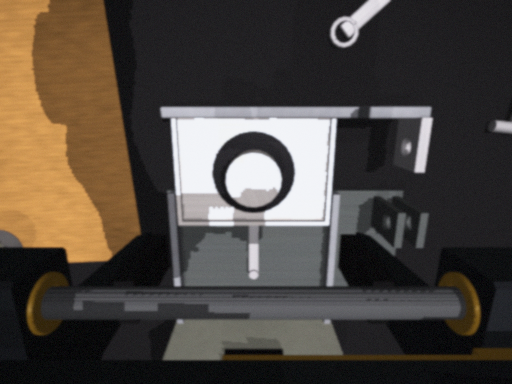

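Run:
```python
from h import *
s=snap('wrist')
for u,v in((345,30),(330,33)): print(ray(s,u,v,.01).round(3))
xs=np.array([np.cos(np.radians(3.94)),np.sin(np.radians(3.94))]);P=np.array([.5755,.0352])
a=P-.122*xs;b=P-.090*xs
plan([((*a,.20),183.94),((*a,.038),183.94),((*b,.038),183.94)])
```

```text
[0.412 0.126 0.01 ]
[0.416 0.11  0.01 ]
[0.454 0.027 0.2  ] dp [121, 0, 68] tw [0.0, -0.001, -0.002] rows 2.2
[0.454 0.027 0.038] dp [0, 0, 162] tw [0.0, 0.0, 0.0] rows 2.6
[0.486 0.029 0.038] dp [-32, 0, 0] tw [0.0, 0.0, 0.0] rows 0.5
```

Emit:
step_arm:
  motion:
    - {"dp": [60, 0, 20], "twist": [0, 0, 0], "hand": -1}
    - {"dp": [121, 0, 40], "twist": [0, 0, 0], "hand": -1}
    - {"dp": [121, 0, 68], "twist": [0, 0, 0], "hand": -1}
    - {"dp": [121, 0, 120], "twist": [0, 0, 0], "hand": -1}
    - {"dp": [121, 0, 170], "twist": [0, 0, 0], "hand": -1}
  force: 10

```text
clock: 25.88
tool_pos: [0.4553, 0.0273, 0.0975]
eef_rot: [-0.034, 0.999, 0.0, 0.001]
contact_force: [0.4, -0.3, -0.6]
opening: 0.458
finger_force: 0.0
```

Emit:
step_arm:
  motion:
    - {"dp": [0, 0, 40], "twist": [0, 0, 0], "hand": -1}
    - {"dp": [0, 0, 60], "twist": [0, 0, 0], "hand": -1}
    - {"dp": [0, 0, 60], "twist": [0, 0, 0], "hand": -1}
    - {"dp": [0, 0, 60], "twist": [0, 0, 0], "hand": -1}

```text
clock: 26.38
tool_pos: [0.4568, 0.0272, 0.0395]
eef_rot: [-0.034, 0.999, -0.0, -0.002]
contact_force: [-0.7, -0.5, 0.3]
opening: 0.014
finger_force: 0.0
```

Run:
```python
from h import *
where()
xs=np.array([np.cos(np.radians(3.94)),np.sin(np.radians(3.94))]);P=np.array([.5755,.0352])
b=P-.090*xs
plan([((*b,.038),183.94)])
```

```text
t 26.38 p [0.4568 0.0272 0.0395] head -176.15 z [-0.004 -0.    -1.   ] F [-0.7 -0.5  0.3] open 0.014 ff 0.0
[0.486 0.029 0.038] dp [-29, 0, 1] tw [0.0, -0.004, -0.002] rows 0.5
```

Emit:
step_arm:
  motion:
    - {"dp": [-10, 0, 1], "twist": [0, 0, 0], "hand": -1}
    - {"dp": [-18, 0, 1], "twist": [0, 0, 0], "hand": -1}
    - {"dp": [-24, 0, 1], "twist": [0, 0, 0], "hand": -1}
    - {"dp": [-29, 0, 1], "twist": [0, 0, 0], "hand": -1}
    - {"dp": [-34, 0, 1], "twist": [0, 0, 0], "hand": -1}

```text
clock: 27.0
tool_pos: [0.4902, 0.0293, 0.0389]
eef_rot: [-0.034, 0.999, -0.0, -0.002]
contact_force: [-3.0, 1.0, 1.2]
opening: 0.004
finger_force: 2.1
```

Emit:
step_arm:
  motion:
    - {"dp": [-5, 0, 0], "twist": [0, 0, 0], "hand": -1}
    - {"dp": [-11, 0, 0], "twist": [0, 0, 0], "hand": -1}
    - {"dp": [-17, 0, 0], "twist": [0, 0, 0], "hand": -1}
    - {"dp": [-23, 0, 0], "twist": [0, 0, 0], "hand": -1}
    - {"dp": [-29, 0, 0], "twist": [0, 0, 0], "hand": -1}

```text
clock: 27.62
tool_pos: [0.5197, 0.0313, 0.0388]
eef_rot: [-0.034, 0.999, -0.0, -0.002]
contact_force: [-2.6, -0.5, 1.4]
opening: 0.009
finger_force: 1.3
```

Emit:
step_arm:
  motion:
    - {"dp": [-6, 0, 0], "twist": [0, 0, 0], "hand": -1}
    - {"dp": [-12, 0, 0], "twist": [0, 0, 0], "hand": -1}
    - {"dp": [-18, 0, 0], "twist": [0, 0, 0], "hand": -1}
    - {"dp": [-24, 0, 0], "twist": [0, 0, 0], "hand": -1}
    - {"dp": [-29, 0, 0], "twist": [0, 0, 0], "hand": -1}

```text
clock: 28.25
tool_pos: [0.5488, 0.0333, 0.0387]
eef_rot: [-0.034, 0.999, -0.0, -0.002]
contact_force: [-1.8, -0.6, 1.8]
opening: 0.003
finger_force: 1.3
```

Emit:
step_arm:
  motion:
    - {"dp": [-4, 0, 0], "twist": [0, 0, 0], "hand": -1}
    - {"dp": [-8, 0, 0], "twist": [0, 0, 0], "hand": -1}
    - {"dp": [-12, 0, 0], "twist": [0, 0, 0], "hand": -1}
    - {"dp": [-15, 0, 0], "twist": [0, 0, 0], "hand": -1}
    - {"dp": [-18, 0, 0], "twist": [0, 0, 0], "hand": -1}

```text
clock: 28.88
tool_pos: [0.5624, 0.0341, 0.0383]
eef_rot: [-0.034, 0.999, -0.001, -0.006]
contact_force: [-12.7, -0.9, 8.9]
opening: 0.003
finger_force: 6.5
```

Run:
```python
from h import *
where();xs=np.array([np.cos(np.radians(3.94)),np.sin(np.radians(3.94))]);print((np.array(r.get_state()['tool_pos'])[:2]-[.5755,.0352])@xs)
```

```text
t 28.88 p [0.5624 0.0341 0.0383] head -176.12 z [-0.011 -0.002 -1.   ] F [-12.7  -0.9   8.9] open 0.003 ff 6.513053700327873
-0.013155581682162144
```

Emit:
step_arm:
  motion:
    - {"dp": [-2, 0, 0], "twist": [0, 0, 0], "hand": -1}
    - {"dp": [-4, 0, 0], "twist": [0, 0, 0], "hand": -1}
    - {"dp": [-4, 0, 0], "twist": [0, 0, 0], "hand": -1}

```text
clock: 29.25
tool_pos: [0.5668, 0.0344, 0.0382]
eef_rot: [-0.034, 0.999, -0.001, -0.005]
contact_force: [-7.6, -0.8, 4.7]
opening: 0.007
finger_force: 4.1
```

Run:
```python
from h import *
where();xs=np.array([np.cos(np.radians(3.94)),np.sin(np.radians(3.94))]);print((np.array(r.get_state()['tool_pos'])[:2]-[.5755,.0352])@xs)
s=snap('scene');save({'pixels':cv2.resize(s['pixels'][110:290,190:370],None,fx=3.2,fy=3.2,interpolation=cv2.INTER_CUBIC)},'s2.png')
```

```text
t 29.25 p [0.5668 0.0344 0.0382] head -176.12 z [-0.01  -0.002 -1.   ] F [-7.6 -0.8  4.7] open 0.007 ff 4.096656963229179
-0.008715616748067673
```

View pics/s2.png

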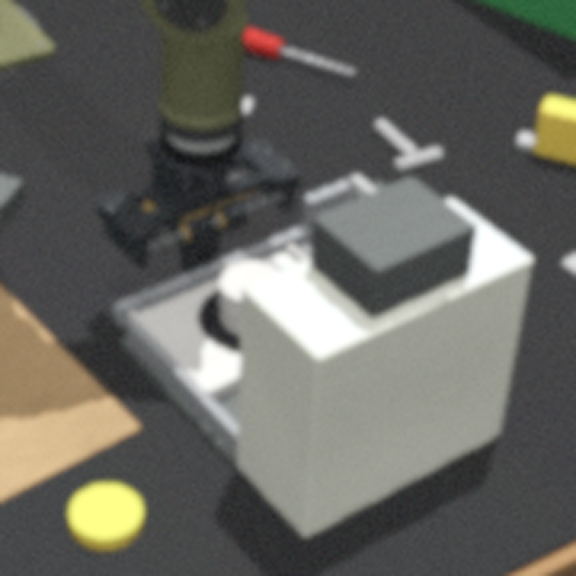

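The picture shows the drawer nearly home with the stack upright on the plate at (235,280), now in the catch zone. I'll continue slowly.

Emit:
step_arm:
  motion:
    - {"dp": [-1, 0, 0], "twist": [0, 0, 0], "hand": -1}
    - {"dp": [-2, 0, 0], "twist": [0, 0, 0], "hand": -1}
    - {"dp": [-3, 0, 0], "twist": [0, 0, 0], "hand": -1}
    - {"dp": [-4, 0, 0], "twist": [0, 0, 0], "hand": -1}

```text
clock: 29.8
tool_pos: [0.5731, 0.0349, 0.0382]
eef_rot: [-0.034, 0.999, -0.0, -0.003]
contact_force: [-4.3, 0.1, 0.0]
opening: 0.003
finger_force: 1.8
```

Emit:
step_arm:
  motion:
    - {"dp": [-1, 0, 0], "twist": [0, 0, 0], "hand": -1}
    - {"dp": [-2, 0, 0], "twist": [0, 0, 0], "hand": -1}
    - {"dp": [-3, 0, 0], "twist": [0, 0, 0], "hand": -1}
    - {"dp": [-4, 0, 0], "twist": [0, 0, 0], "hand": -1}

```text
clock: 30.3
tool_pos: [0.5762, 0.0351, 0.0384]
eef_rot: [-0.034, 0.999, -0.001, -0.004]
contact_force: [-9.2, 0.0, 3.9]
opening: 0.008
finger_force: 4.3
```

Emit:
step_arm:
  motion:
    - {"dp": [-2, 0, 0], "twist": [0, 0, 0], "hand": -1}
    - {"dp": [-3, 0, 0], "twist": [0, 0, 0], "hand": -1}
    - {"dp": [-3, 0, 0], "twist": [0, 0, 0], "hand": -1}

```text
clock: 30.68
tool_pos: [0.5763, 0.0351, 0.0384]
eef_rot: [-0.034, 0.999, -0.001, -0.007]
contact_force: [-12.6, -1.0, 8.1]
opening: 0.004
finger_force: 6.7
```

Emit:
step_arm:
  motion:
    - {"dp": [-2, 0, 0], "twist": [0, 0, 0], "hand": -1}
    - {"dp": [-3, 0, 0], "twist": [0, 0, 0], "hand": -1}
    - {"dp": [-3, 0, 0], "twist": [0, 0, 0], "hand": -1}

```text
clock: 31.05
tool_pos: [0.5764, 0.0351, 0.0384]
eef_rot: [-0.034, 0.999, -0.002, -0.009]
contact_force: [-18.5, -0.7, 14.2]
opening: 0.007
finger_force: 9.7
```

Emit:
step_arm:
  motion:
    - {"dp": [15, 0, 0], "twist": [0, 0, 0], "hand": -1}
    - {"dp": [50, 0, -10], "twist": [0, 0, 0], "hand": -1}
    - {"dp": [90, 0, -60], "twist": [0, 0, 0], "hand": 1}
    - {"dp": [100, 0, -120], "twist": [0, 0, 0], "hand": 1}
    - {"dp": [100, 0, -180], "twist": [0, 0, 0], "hand": 1}

```text
clock: 31.68
tool_pos: [0.4857, 0.0296, 0.2215]
eef_rot: [-0.034, 0.999, 0.0, -0.0]
contact_force: [2.9, -0.4, -0.1]
opening: 0.325
finger_force: 0.0
```

Emit:
step_arm:
  motion:
    - {"dp": [0, 50, -40], "twist": [0, 0, 0], "hand": 1}
    - {"dp": [-10, 100, -60], "twist": [0, 0, 0], "hand": 1}
    - {"dp": [-20, 150, -60], "twist": [0, 0, 0], "hand": 1}
    - {"dp": [-20, 180, -60], "twist": [0, 0, 0], "hand": 1}
    - {"dp": [-20, 180, -60], "twist": [0, 0, 0], "hand": 1}

```text
clock: 32.3
tool_pos: [0.4939, 0.214, 0.28]
eef_rot: [-0.036, 0.999, 0.002, -0.0]
contact_force: [-0.0, 0.1, -0.1]
opening: 0.889
finger_force: 0.0
```

Emit:
step_arm:
  motion:
    - {"dp": [0, 0, 0], "twist": [0, 0, 0], "hand": 1}
    - {"dp": [0, 0, 0], "twist": [0, 0, 0], "hand": 1}
    - {"dp": [0, 0, 0], "twist": [0, 0, 0], "hand": 1}

```text
clock: 32.67
tool_pos: [0.4935, 0.2089, 0.2789]
eef_rot: [-0.033, 0.999, -0.0, -0.002]
contact_force: [-0.8, -0.4, -0.1]
opening: 0.999
finger_force: 0.0
```

Run:
```python
from h import *
where();s=snap('wrist');save(s,'w7.png');Q=cloud(s)
xs=np.array([np.cos(np.radians(3.94)),np.sin(np.radians(3.94))]);M=np.array([[xs[0],-xs[1]],[xs[1],xs[0]]])
L=(Q[...,:2]-[.5755,.0352])@M*1000; Z=Q[...,2]
k=(Z>.062)&(Z<.072)&(np.hypot(L[...,0]-88,L[...,1])<45);print('stack pts',k.sum());
if k.sum()>100: print(ring(s,k,.067), 'expect',np.array([.5755,.0352])+.0885*xs)
k=(Z>.055)&(Z<.09)&(L[...,1]>110)&(L[...,1]<200)&(L[...,0]>-40)&(L[...,0]<110)
for a,b in((110,148),(148,163),(163,175),(175,195)):
    j=k&(L[...,1]>a)&(L[...,1]<b);print(a,b,j.sum(),np.percentile(L[j],[2,50,98],axis=0).T.round(1).tolist(),np.percentile(Z[j],[2,98]).round(3)) if j.sum() else 0
k=(Z>.027)&(Z<.037)&(L[...,0]>-30)&(L[...,0]<40)&(abs(L[...,1])<100);print('front top',k.sum(),np.percentile(L[k][:,0],[2,50,98]))
for d in r.search_frame('wrist','pin')[:2]:
    p=w(s,d['at']);print('pin',round(d['score'],2),p.round(3),px(s,p))
k=(Z>.004)&(Z<.025)&(Q[...,0]>.38)&(Q[...,0]<.6)&(Q[...,1]>.25)&(Q[...,1]<.43)
n,l,stt,c=cv2.connectedComponentsWithStats(k.astype(np.uint8))
for i in range(1,n):
    if stt[i,4]>100:
        P=Q[l==i];print(stt[i],P.mean(0).round(4),cv2.minAreaRect((P[:,:2]*1000).astype(np.float32)))
```

```text
t 32.67 p [0.4935 0.2089 0.2789] head -176.25 z [-0.004 -0.001 -1.   ] F [-0.8 -0.4 -0.1] open 0.999 ff 0.0
stack pts 0
110 148 370 [[10.8, 14.2, 22.5], [117.3, 132.5, 147.7]] [0.056 0.071]
148 163 395 [[10.8, 32.9, 56.7], [148.9, 157.1, 162.9]] [0.057 0.081]
163 175 418 [[11.0, 29.0, 57.4], [164.1, 170.0, 174.6]] [0.057 0.081]
175 195 237 [[11.3, 35.7, 56.9], [175.8, 180.5, 185.2]] [0.056 0.081]
front top 1342 [10.69771205 15.42939467 33.71873177]
pin 0.87 [0.486 0.349 0.017] [365. 170.]
[ 337  118   46   71 1131] [0.4762 0.347  0.0114] ((465.9324035644531, 348.0795593261719), (56.74341583251953, 87.78501892089844), 89.51290893554688)
```

View pics/w7.png

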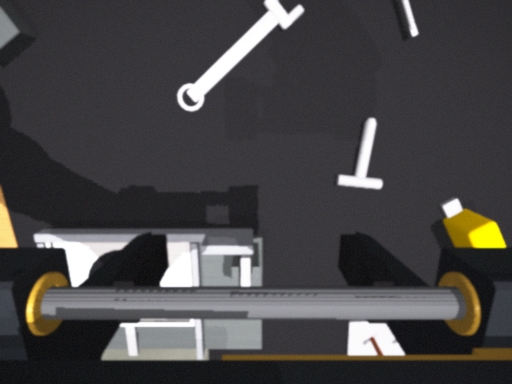

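```bash
cat >> h.py <<'E'
from scipy.optimize import minimize
def pinpose(s,guess):
    "fit T silhouette (bright pixels on plane z=.010) -> shoulder xy, heading deg"
    p=s['pixels'].astype(int);Q=cloud(s)
    k=(p.min(-1)>110)&(Q[...,2]>.002)&(Q[...,2]<.03)&(np.hypot(Q[...,0]-guess[0],Q[...,1]-guess[1])<.08)
    n,l,st,c=cv2.connectedComponentsWithStats(k.astype(np.uint8));i=1+np.argmax(st[1:,4]);v,u=np.nonzero(l==i)
    P=np.array([ray(s,a,b,.009)[:2] for a,b in zip(u,v)])
    def box(L,x0,x1,h): return np.maximum.reduce([x0-L[:,0],L[:,0]-x1,abs(L[:,1])-h])
    g=np.stack(np.meshgrid(np.arange(-.1,.1,.0015),np.arange(-.1,.1,.0015)),-1).reshape(-1,2)
    def T(L): return np.minimum(box(L,0,.074,.007),box(L,-.014,0,.028))
    def cost(q):
        a=q[2];M=np.array([[np.cos(a),-np.sin(a)],[np.sin(a),np.cos(a)]]);d=T((P-q[:2])@M)
        return np.maximum(d,0).sum()
    best=None
    c0=P.mean(0)
    for a0 in np.radians(np.arange(0,360,15)):
        ax=np.array([np.cos(a0),np.sin(a0)])
        o=minimize(cost,[*(c0-.017*ax),a0],method='Nelder-Mead',options=dict(initial_simplex=None,xatol=1e-5,fatol=1e-7,maxiter=600))
        if best is None or o.fun<best.fun: best=o
    # refine: symmetric PCA-free; report fit
    return best.x[:2],np.degrees(best.x[2])%360,best.fun/len(P),len(P),P.mean(0)
E
python3 - <<'E'
from h import *
s=snap('wrist');o=pinpose(s,(.476,.347));print(o)
t=snap('top');print(pinpose(t,(.476,.347)))
print(r.get_state()['q'].round(3))
x,a,*_=o
for sh in((0,0),(.074,0),(-.007,.028),(-.007,-.028)):
    c=np.radians(a);P=x+np.array([[np.cos(c),-np.sin(c)],[np.sin(c),np.cos(c)]])@sh;print(px(s,(*P,.009)))
E
```

```text
(array([0.49535627, 0.34721299]), np.float64(178.10007111297864), np.float64(1.2157713372128754e-05), 1121, array([0.47677191, 0.34786401]))
(array([0.40934863, 0.35171219]), np.float64(0.0), np.float64(0.0), 10, array([0.42634863, 0.35171219]))
[-0.13   0.597 -0.584  1.797  0.412  0.875  0.733]
[360. 176.]
[371. 118.]
[337. 179.]
[380. 184.]
```

Run:
```python
from h import *
plan([((.4784,.3478,.10),178.1),((.4784,.3478,.024),178.1)])
```

```text
[0.478 0.348 0.1  ] dp [5, 139, 179] tw [-0.0, -0.004, 0.1] rows 3.6
[0.478 0.348 0.024] dp [0, 0, 76] tw [-0.0, 0.0, -0.0] rows 1.2
```

Emit:
step_arm:
  motion:
    - {"dp": [5, 139, 100], "twist": [0, 0, 0.1], "hand": 0}
    - {"dp": [5, 139, 130], "twist": [0, 0, 0.1], "hand": 0}
    - {"dp": [5, 139, 150], "twist": [0, 0, 0.1], "hand": 0}
    - {"dp": [5, 139, 179], "twist": [0, 0, 0.1], "hand": 0}
    - {"dp": [5, 139, 179], "twist": [0, 0, 0.1], "hand": 0}

```text
clock: 33.5
tool_pos: [0.4759, 0.3478, 0.097]
eef_rot: [0.015, 1.0, -0.002, -0.004]
contact_force: [-0.7, -0.4, -0.6]
opening: 0.498
finger_force: 0.0
```

Emit:
step_arm:
  motion:
    - {"dp": [0, 0, 0], "twist": [0, 0, 0], "hand": 0}
    - {"dp": [0, 0, 0], "twist": [0, 0, 0], "hand": 0}

```text
clock: 33.75
tool_pos: [0.4797, 0.3481, 0.1021]
eef_rot: [0.017, 1.0, 0.001, -0.0]
contact_force: [0.7, -0.7, -0.2]
opening: 0.5
finger_force: 0.0
```

Run:
```python
from h import *
where();s=snap('wrist');print(pinpose(s,(.476,.347)));save(s,'w8.png')
plan([((.4784,.3478,.024),178.1)])
```

```text
t 33.75 p [0.4797 0.3481 0.1021] head 178.02 z [-0.001  0.002 -1.   ] F [ 0.7 -0.7 -0.2] open 0.5 ff 0.0
(array([0.49550682, 0.34812148]), np.float64(178.26521013168755), np.float64(7.49636481909186e-08), 3221, array([0.47611933, 0.34864252]))
[0.478 0.348 0.024] dp [1, 0, 78] tw [0.001, -0.001, -0.001] rows 1.2
```

View pics/w8.png

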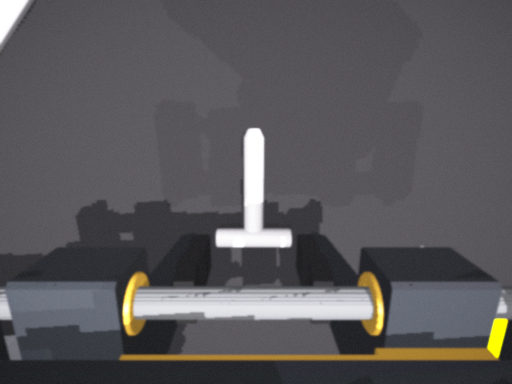

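The pin's shank is centred between the fingers at column 254, with its head at row 238.

Emit:
step_arm:
  motion:
    - {"dp": [1, 0, 30], "twist": [0, 0, 0], "hand": 0}
    - {"dp": [1, 0, 55], "twist": [0, 0, 0], "hand": 0}
    - {"dp": [1, 0, 70], "twist": [0, 0, 0], "hand": 0}
    - {"dp": [1, 0, 78], "twist": [0, 0, 0], "hand": 0}
    - {"dp": [1, 0, 78], "twist": [0, 0, 0], "hand": 0}

```text
clock: 34.42
tool_pos: [0.4774, 0.3487, 0.0228]
eef_rot: [0.016, 1.0, 0.0, -0.001]
contact_force: [-0.2, 0.3, 0.1]
opening: 0.501
finger_force: 0.0
```

Emit:
step_arm:
  motion:
    - {"dp": [0, 0, 0], "twist": [0, 0, 0], "hand": -1}
    - {"dp": [0, 0, 0], "twist": [0, 0, 0], "hand": -1}
    - {"dp": [0, 0, 0], "twist": [0, 0, 0], "hand": -1}
    - {"dp": [0, 0, 0], "twist": [0, 0, 0], "hand": -1}
    - {"dp": [0, 0, 0], "twist": [0, 0, 0], "hand": -1}
  force: 40

```text
clock: 35.05
tool_pos: [0.4773, 0.3487, 0.0225]
eef_rot: [0.016, 1.0, 0.0, -0.001]
contact_force: [0.3, -0.4, 5.6]
opening: 0.144
finger_force: 41.0
```

Emit:
step_arm:
  motion:
    - {"dp": [0, 0, -10], "twist": [0, 0, 0], "hand": -1}
    - {"dp": [0, 0, -40], "twist": [0, 0, 0], "hand": -1}
    - {"dp": [0, 0, -80], "twist": [0, 0, 0], "hand": -1}
    - {"dp": [0, 0, -126], "twist": [0, 0, 0], "hand": -1}
    - {"dp": [0, 0, -126], "twist": [0, 0, 0], "hand": -1}

```text
clock: 35.67
tool_pos: [0.4787, 0.3499, 0.1514]
eef_rot: [0.017, 1.0, 0.002, 0.0]
contact_force: [-0.4, -0.2, -1.5]
opening: 0.142
finger_force: 40.0
```

Emit:
step_arm:
  motion:
    - {"dp": [0, 0, 0], "twist": [0, 0, 0], "hand": -1}
    - {"dp": [0, 0, 0], "twist": [0, 0, 0], "hand": -1}

```text
clock: 35.92
tool_pos: [0.4766, 0.3475, 0.1465]
eef_rot: [0.016, 1.0, -0.001, -0.003]
contact_force: [0.6, -0.4, -1.1]
opening: 0.143
finger_force: 40.0
```

Run:
```python
from h import *
where();s=snap('wrist');save(s,'w9.png')
xs=np.array([np.cos(np.radians(3.94)),np.sin(np.radians(3.94))]);ys=np.array([-xs[1],xs[0]]);P=np.array([.5755,.0352])
m=P+.053*xs+.185*ys;print('mouth',m)
a=m+.12*ys
plan([((*a,.15),R.from_euler('z',226,degrees=True)*R.from_euler('x',180,degrees=True)),((*a,.15),273.94),((*a,.072),273.94)])
```

```text
t 35.92 p [0.4766 0.3475 0.1465] head 178.13 z [-0.006 -0.002 -1.   ] F [ 0.6 -0.4 -1.1] open 0.143 ff 39.99932885169983
mouth [0.61566306 0.22340449]
[0.607 0.343 0.15 ] dp [-131, 0, -4] tw [0.0, -0.007, -0.835] rows 4.5
[0.607 0.343 0.15 ] dp [0, 0, 0] tw [-0.0, 0.0, -0.837] rows 4.5
[0.607 0.343 0.072] dp [0, 0, 78] tw [-0.0, 0.0, -0.0] rows 1.2
```

View pics/w9.png

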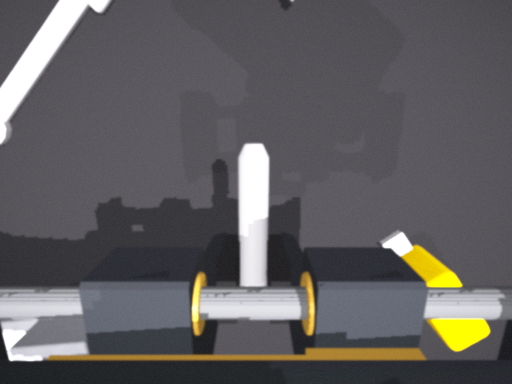

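Emit:
step_arm:
  motion:
    - {"dp": [-26, 0, -4], "twist": [0, 0, -0.167], "hand": -1}
    - {"dp": [-52, 0, -4], "twist": [0, 0, -0.334], "hand": -1}
    - {"dp": [-80, 0, -4], "twist": [0, 0, -0.501], "hand": -1}
    - {"dp": [-106, 0, -4], "twist": [0, 0, -0.668], "hand": -1}
    - {"dp": [-131, 0, -4], "twist": [0, 0, -0.835], "hand": -1}

```text
clock: 36.6
tool_pos: [0.6086, 0.3435, 0.1498]
eef_rot: [-0.393, 0.92, 0.0, -0.003]
contact_force: [0.1, 0.9, -1.0]
opening: 0.143
finger_force: 40.0
```

Emit:
step_arm:
  motion:
    - {"dp": [0, 0, 0], "twist": [0, 0, -0.167], "hand": -1}
    - {"dp": [0, 0, 0], "twist": [0, 0, -0.334], "hand": -1}
    - {"dp": [0, 0, 0], "twist": [0, 0, -0.501], "hand": -1}
    - {"dp": [0, 0, 0], "twist": [0, 0, -0.668], "hand": -1}
    - {"dp": [0, 0, 0], "twist": [0, 0, -0.837], "hand": -1}

```text
clock: 37.22
tool_pos: [0.6078, 0.3436, 0.1497]
eef_rot: [0.733, -0.68, -0.001, 0.003]
contact_force: [-0.6, -0.6, -1.3]
opening: 0.146
finger_force: 40.0
```

Emit:
step_arm:
  motion:
    - {"dp": [0, 0, 0], "twist": [0, 0, 0], "hand": -1}
    - {"dp": [0, 0, 0], "twist": [0, 0, 0], "hand": -1}
    - {"dp": [0, 0, 0], "twist": [0, 0, 0], "hand": -1}

```text
clock: 37.6
tool_pos: [0.6082, 0.3441, 0.1512]
eef_rot: [0.73, -0.683, -0.001, 0.002]
contact_force: [0.1, -0.5, -0.9]
opening: 0.144
finger_force: 40.0
```

Run:
```python
from h import *
where();print(r.get_state()['q'].round(2));s=snap('wrist');save(s,'w10.png');Q=cloud(s)
xs=np.array([np.cos(np.radians(3.94)),np.sin(np.radians(3.94))]);ys=np.array([-xs[1],xs[0]]);P=np.array([.5755,.0352])
M=np.stack([xs,ys],1);L=(Q[...,:2]-P)@M*1000;Z=Q[...,2]
k=(Z>.074)&(Z<.087)&(L[...,1]>148)&(L[...,1]<192)&(L[...,0]>20)&(L[...,0]<90)
print('fork tops',k.sum(),np.percentile(L[k],[1,50,99],axis=0).T.round(1) if k.sum() else 0)
v,u=np.nonzero(k);print(u.min(),u.max(),v.min(),v.max())
# pin in tool frame: bright points in front
st=r.get_state();q=R.from_quat(st['eef_rot']);T=q.inv().apply((Q-np.array(st['tool_pos'])).reshape(-1,3)).reshape(Q.shape)*1000
k=(abs(T[...,1])<12)&(T[...,2]>4)&(T[...,2]<25)&(T[...,0]>15)&(T[...,0]<70)
p=T[k];print('pin',k.sum(),np.percentile(p,[2,50,98],axis=0).T.round(1))
for a in(20,30,40,50):
    b=p[(p[:,0]>a)&(p[:,0]<a+8)];print(a,len(b),np.median(b[:,1]).round(2),np.percentile(b[:,2],10).round(2)) if len(b) else 0
```

```text
t 37.6 p [0.6082 0.3441 0.1512] head -86.16 z [-0.004 -0.001 -1.   ] F [ 0.1 -0.5 -0.9] open 0.144 ff 39.99947190284729
[-0.19  1.05 -0.88  1.38  0.84  1.11  2.01]
fork tops 1358 [[ 33.6  53.1  73.1]
 [176.9 181.6 185.1]]
218 289 0 19
pin 2596 [[15.9 35.9 54.7]
 [-6.6  0.2  6.6]
 [ 8.7 10.6 15.7]]
20 493 0.19 9.24
30 511 -0.26 9.12
40 550 0.17 9.17
50 340 0.16 10.15
```

View pics/w10.png

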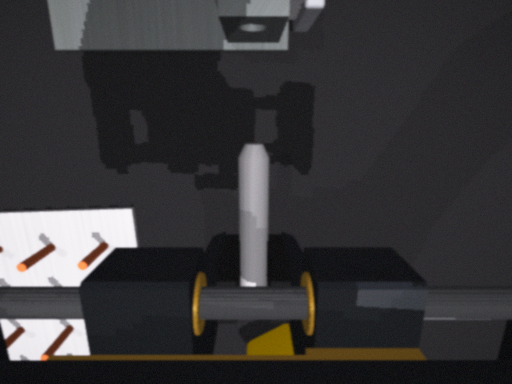

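The fork's hole is at (252,28), in line with the pin's shank at column 254. I'll lower to the hole's height.

Run:
```python
from h import *
xs=np.array([np.cos(np.radians(3.94)),np.sin(np.radians(3.94))]);ys=np.array([-xs[1],xs[0]]);P=np.array([.5755,.0352])
m=P+.0533*xs+.185*ys
plan([((*(m+.085*ys),.0709),273.94)])
```

```text
[0.61  0.308 0.071] dp [36, 0, 80] tw [0.004, -0.0, -0.001] rows 1.4
```

Emit:
step_arm:
  motion:
    - {"dp": [0, 0, 30], "twist": [0.002, 0, 0], "hand": -1}
    - {"dp": [0, 0, 60], "twist": [0.004, 0, -0.001], "hand": -1}
    - {"dp": [10, 0, 80], "twist": [0.004, 0, -0.001], "hand": -1}
    - {"dp": [25, 0, 80], "twist": [0.004, 0, -0.001], "hand": -1}
    - {"dp": [36, 0, 80], "twist": [0.004, 0, -0.001], "hand": -1}

```text
clock: 38.28
tool_pos: [0.6115, 0.3066, 0.0723]
eef_rot: [0.731, -0.683, 0.001, -0.001]
contact_force: [0.6, 0.3, -2.4]
opening: 0.142
finger_force: 40.0
```

Emit:
step_arm:
  motion:
    - {"dp": [0, 0, 0], "twist": [0, 0, 0], "hand": -1}
    - {"dp": [0, 0, 0], "twist": [0, 0, 0], "hand": -1}
    - {"dp": [0, 0, 0], "twist": [0, 0, 0], "hand": -1}
    - {"dp": [0, 0, 0], "twist": [0, 0, 0], "hand": -1}
    - {"dp": [0, 0, 0], "twist": [0, 0, 0], "hand": -1}

```text
clock: 38.9
tool_pos: [0.6103, 0.3084, 0.0714]
eef_rot: [0.731, -0.682, -0.0, -0.0]
contact_force: [0.6, 0.6, -1.1]
opening: 0.144
finger_force: 40.0
```

```bash
cat > fk.py <<'E'
from h import *
xs=np.array([np.cos(np.radians(3.94)),np.sin(np.radians(3.94))]);ys=np.array([-xs[1],xs[0]]);P=np.array([.5755,.0352])
where();s=snap('wrist');Q=cloud(s);st=r.get_state();q=R.from_quat(st['eef_rot']);p0=np.array(st['tool_pos'])
T=q.inv().apply((Q-p0).reshape(-1,3)).reshape(Q.shape)*1000
M=np.stack([xs,ys],1);L=(Q[...,:2]-P)@M*1000;Z=Q[...,2]
k=(Z>.076)&(Z<.086)&(L[...,1]>174)&(L[...,1]<190)&(L[...,0]>20)&(L[...,0]<90)
print('fork top outer cheek: tool y',np.percentile(T[k][:,1],[1,50,99]).round(1),'tool x',np.percentile(T[k][:,0],[1,99]).round(1),'tool z',np.median(T[k][:,2]).round(1),k.sum())
k=(abs(T[...,1])<12)&(T[...,2]>4)&(T[...,2]<25)&(T[...,0]>15)&(T[...,0]<62)
p=T[k]
for a in(18,28,38,48):
    b=p[(p[:,0]>a)&(p[:,0]<a+8)]
    if len(b):print(a,len(b),'y mid',((np.percentile(b[:,1],3)+np.percentile(b[:,1],97))/2).round(2),'top z',np.percentile(b[:,2],8).round(2))
m=P+.0533*xs+.185*ys
plan([((*(m+.085*ys),.0709),273.94)])
E
python3 fk.py
```

```text
t 38.9 p [0.6103 0.3084 0.0714] head -85.99 z [ 0.  0. -1.] F [ 0.6  0.6 -1.1] open 0.144 ff 39.99945044517517
fork top outer cheek: tool y [-19.6   0.3  22.5] tool x [85.  96.1] tool z -8.1 3386
18 489 y mid 0.06 top z 8.82
28 516 y mid -0.05 top z 8.95
38 544 y mid -0.03 top z 8.86
48 471 y mid 0.13 top z 9.47
[0.61  0.308 0.071] dp [0, 0, 0] tw [-0.0, 0.0, 0.001] rows 0.0
```

Emit:
step_arm:
  motion:
    - {"dp": [8, 0.5, 0.7], "twist": [0, 0, 0], "hand": -1}
    - {"dp": [16, 0.5, 0.7], "twist": [0, 0, 0], "hand": -1}
    - {"dp": [23, 0.5, 0.7], "twist": [0, 0, 0], "hand": -1}
    - {"dp": [29, 0.5, 0.7], "twist": [0, 0, 0], "hand": -1}
    - {"dp": [34, 0.5, 0.7], "twist": [0, 0, 0], "hand": -1}

```text
clock: 39.58
tool_pos: [0.6124, 0.2736, 0.0707]
eef_rot: [0.731, -0.682, 0.0, -0.0]
contact_force: [-0.2, 0.0, -1.6]
opening: 0.144
finger_force: 40.0
```

Emit:
step_arm:
  motion:
    - {"dp": [3, 0, 0], "twist": [0, 0, 0], "hand": -1}
    - {"dp": [6, 0, 0], "twist": [0, 0, 0], "hand": -1}
    - {"dp": [9, 0, 0], "twist": [0, 0, 0], "hand": -1}

```text
clock: 39.95
tool_pos: [0.6129, 0.2652, 0.0707]
eef_rot: [0.731, -0.682, -0.0, -0.0]
contact_force: [-0.3, -0.4, -1.9]
opening: 0.143
finger_force: 40.0
```

```bash
python3 fk.py
```

```text
t 39.95 p [0.6129 0.2652 0.0707] head -86.01 z [ 0.  0. -1.] F [-0.3 -0.4 -1.9] open 0.143 ff 39.99940037727356
fork top outer cheek: tool y [-19.7  -0.2  19.5] tool x [41.4 49.4] tool z -8.7 2360
18 489 y mid 0.29 top z 8.85
28 513 y mid 0.04 top z 8.88
48 163 y mid -0.06 top z 4.88
[0.61  0.308 0.071] dp [-44, 0, 0] tw [-0.0, -0.001, 0.0] rows 0.7
```

Emit:
step_arm:
  motion:
    - {"dp": [5, 0, 0.3], "twist": [0, 0, 0], "hand": -1}
    - {"dp": [10, 0, 0.3], "twist": [0, 0, 0], "hand": -1}
    - {"dp": [14, 0, 0.3], "twist": [0, 0, 0], "hand": -1}

```text
clock: 40.38
tool_pos: [0.614, 0.2507, 0.0703]
eef_rot: [0.731, -0.682, 0.0, 0.0]
contact_force: [0.6, -0.6, -1.1]
opening: 0.147
finger_force: 40.0
```

Emit:
step_arm:
  motion:
    - {"dp": [4, 0, 0], "twist": [0, 0, 0], "hand": -1}
    - {"dp": [8, 0, 0], "twist": [0, 0, 0], "hand": -1}
    - {"dp": [11, 0, 0], "twist": [0, 0, 0], "hand": -1}
    - {"dp": [13, 0, 0], "twist": [0, 0, 0], "hand": -1}

```text
clock: 40.88
tool_pos: [0.6148, 0.2381, 0.0704]
eef_rot: [0.731, -0.682, 0.0, -0.0]
contact_force: [0.0, -0.1, -0.4]
opening: 0.142
finger_force: 40.0
```

```bash
python3 fk.py
```

```text
t 40.88 p [0.6148 0.2381 0.0704] head -86.02 z [ 0. -0. -1.] F [ 0.  -0.1 -0.4] open 0.142 ff 39.99941021203995
fork top outer cheek: tool y [-19.7   0.2  19.8] tool x [ 9.8 22.9] tool z -9.0 2493
28 1 y mid -10.04 top z 4.04
38 70 y mid -0.01 top z 9.96
48 463 y mid 0.18 top z 9.45
[0.61  0.308 0.071] dp [-71, 0, -1] tw [-0.0, -0.0, 0.0] rows 1.1
```

Emit:
step_arm:
  motion:
    - {"dp": [0, 0, 0], "twist": [0, 0, 0], "hand": -0.4}
    - {"dp": [0, 0, 0], "twist": [0, 0, 0], "hand": -0.2}
    - {"dp": [0, 0, 0], "twist": [0, 0, 0], "hand": -0.1}
    - {"dp": [0, 0, 0], "twist": [0, 0, 0], "hand": -0.1}

```text
clock: 41.42
tool_pos: [0.6148, 0.2384, 0.0705]
eef_rot: [0.731, -0.682, 0.0, -0.0]
contact_force: [-0.6, -0.0, -0.1]
opening: 0.451
finger_force: 0.0
```

Emit:
step_arm:
  motion:
    - {"dp": [0, 0, -20], "twist": [0, 0, 0], "hand": -0.1}
    - {"dp": [0, 0, -50], "twist": [0, 0, 0], "hand": -0.1}
    - {"dp": [-10, 0, -90], "twist": [0, 0, 0], "hand": -0.1}
    - {"dp": [-50, 0, -110], "twist": [0, 0, 0], "hand": -1}
    - {"dp": [-80, 0, -110], "twist": [0, 0, 0], "hand": -1}

```text
clock: 42.05
tool_pos: [0.6097, 0.321, 0.1848]
eef_rot: [0.731, -0.682, -0.0, -0.003]
contact_force: [-0.6, -0.3, -1.1]
opening: 0.25
finger_force: 0.0
```

Emit:
step_arm:
  motion:
    - {"dp": [0, 0, 0], "twist": [0, 0, 0], "hand": -1}
    - {"dp": [0, 0, 0], "twist": [0, 0, 0], "hand": -1}
    - {"dp": [0, 0, 0], "twist": [0, 0, 0], "hand": -1}

```text
clock: 42.42
tool_pos: [0.6099, 0.3162, 0.1803]
eef_rot: [0.731, -0.683, 0.001, 0.0]
contact_force: [-0.1, 0.3, -0.4]
opening: 0.005
finger_force: 0.0
```

```bash
cat > hd.py <<'E'
from h import *
import sys
xs=np.array([np.cos(np.radians(3.94)),np.sin(np.radians(3.94))]);ys=np.array([-xs[1],xs[0]]);P=np.array([.5755,.0352]);m=P+.0533*xs+.185*ys
where();s=snap('wrist');save(s,sys.argv[1]);Q=cloud(s);M=np.stack([xs,ys],1);L=(Q[...,:2]-m)@M*1000;Z=Q[...,2]*1000
k=(Z>25)&(Z<70)&(abs(L[...,0])<40)&(L[...,1]>1)&(L[...,1]<60)
print('head rel mouth: pts',k.sum())
for a in range(0,60,6):
    j=k&(L[...,1]>a)&(L[...,1]<=a+6)
    if j.sum()>5:print(a,j.sum(),'x',np.percentile(L[j][:,0],[2,98]).round(1),'ztop',np.percentile(Z[j],90).round(1))
plan([((*(m+.072*ys),.060),273.94)])
E
python3 hd.py w11.png
```

```text
t 42.42 p [0.6099 0.3162 0.1803] head -86.13 z [ 0.    -0.001 -1.   ] F [-0.1  0.3 -0.4] open 0.005 ff 0.0
head rel mouth: pts 1982
0 135 x [-6.4  6.6] ztop 58.9
6 150 x [-6.5  6.6] ztop 58.1
12 144 x [-6.5  6.7] ztop 57.4
18 143 x [-6.6  6.7] ztop 56.4
24 143 x [-6.7  6.8] ztop 55.6
30 299 x [-25.9  26.7] ztop 54.2
36 556 x [-26.5  26.7] ztop 53.8
42 412 x [-26.7  26.8] ztop 53.3
[0.611 0.295 0.06 ] dp [21, 0, 120] tw [0.0, -0.001, -0.001] rows 1.9
```

View pics/w11.png

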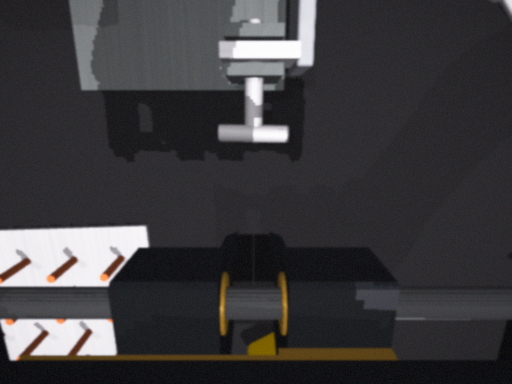

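The pin hangs in the fork and lug with its tip showing at (253,22). Its head, at (253,133), is still about 32 mm out. I'll push it home with closed fingers.

Emit:
step_arm:
  motion:
    - {"dp": [0, 0, 50], "twist": [0, 0, 0], "hand": -1}
    - {"dp": [10, 0, 90], "twist": [0, 0, 0], "hand": -1}
    - {"dp": [21, 0, 112], "twist": [0, 0, 0], "hand": -1}
    - {"dp": [21, 0, 120], "twist": [0, 0, 0], "hand": -1}
    - {"dp": [21, 0, 120], "twist": [0, 0, 0], "hand": -1}

```text
clock: 43.1
tool_pos: [0.611, 0.2977, 0.0611]
eef_rot: [0.731, -0.682, -0.0, -0.001]
contact_force: [0.4, 0.2, 1.0]
opening: 0.006
finger_force: 0.0
```

Emit:
step_arm:
  motion:
    - {"dp": [6, 0, 0], "twist": [0, 0, 0], "hand": -1}
    - {"dp": [12, 0, 0], "twist": [0, 0, 0], "hand": -1}
    - {"dp": [17, 0, 0], "twist": [0, 0, 0], "hand": -1}
    - {"dp": [22, 0, 0], "twist": [0, 0, 0], "hand": -1}

```text
clock: 43.6
tool_pos: [0.6122, 0.2769, 0.0613]
eef_rot: [0.731, -0.682, -0.001, -0.002]
contact_force: [0.3, 4.7, 0.4]
opening: 0.002
finger_force: 2.4
```

Emit:
step_arm:
  motion:
    - {"dp": [4, 0, 0], "twist": [0, 0, 0], "hand": -1}
    - {"dp": [8, 0, 0], "twist": [0, 0, 0], "hand": -1}
    - {"dp": [12, 0, 0], "twist": [0, 0, 0], "hand": -1}
    - {"dp": [15, 0, 0], "twist": [0, 0, 0], "hand": -1}

```text
clock: 44.1
tool_pos: [0.6129, 0.2659, 0.0624]
eef_rot: [0.732, -0.681, -0.003, -0.004]
contact_force: [-0.8, 9.1, 4.3]
opening: 0.005
finger_force: 4.9
```

```bash
python3 hd.py w12.png; python3 -c "
from h import *
xs=np.array([np.cos(np.radians(3.94)),np.sin(np.radians(3.94))]);ys=np.array([-xs[1],xs[0]]);m=np.array([.5755,.0352])+.0533*xs+.185*ys
print('TCP out of mouth mm',(np.array(r.get_state()['tool_pos'])[:2]-m)@ys*1000)"
```

```text
t 44.1 p [0.6129 0.2659 0.0624] head -85.88 z [ 0.002  0.011 -1.   ] F [-0.8  9.1  4.3] open 0.005 ff 4.865553975105286
head rel mouth: pts 5575
0 16 x [-2.6  3.1] ztop 58.8
6 375 x [-6.4  6.5] ztop 57.6
12 367 x [-6.6  6.6] ztop 56.6
18 1982 x [-26.7  26.7] ztop 54.6
24 1301 x [-26.4  26.6] ztop 55.0
30 1421 x [-15.   19.3] ztop 67.2
36 74 x [-1.6  1.2] ztop 63.4
42 26 x [-0.8  0.6] ztop 60.7
48 13 x [-0.4  0.1] ztop 59.8
[0.611 0.295 0.06 ] dp [-30, 0, 3] tw [-0.002, 0.01, 0.003] rows 0.5
TCP out of mouth mm 42.093151808918236
```

Emit:
step_arm:
  motion:
    - {"dp": [3, 0, 0], "twist": [0, 0, 0], "hand": -1}
    - {"dp": [6, 0, 0], "twist": [0, 0, 0], "hand": -1}
    - {"dp": [9, 0, 0], "twist": [0, 0, 0], "hand": -1}
    - {"dp": [11, 0, 0], "twist": [0, 0, 0], "hand": -1}

```text
clock: 44.65
tool_pos: [0.6136, 0.2576, 0.0636]
eef_rot: [0.732, -0.681, -0.004, -0.006]
contact_force: [-2.2, 12.2, 7.9]
opening: 0.006
finger_force: 6.3
```

Emit:
step_arm:
  motion:
    - {"dp": [2, 0, 0], "twist": [0, 0, 0], "hand": -1}
    - {"dp": [4, 0, 0], "twist": [0, 0, 0], "hand": -1}
    - {"dp": [6, 0, 0], "twist": [0, 0, 0], "hand": -1}
    - {"dp": [8, 0, 0], "twist": [0, 0, 0], "hand": -1}

```text
clock: 45.15
tool_pos: [0.614, 0.2514, 0.0644]
eef_rot: [0.733, -0.68, -0.005, -0.008]
contact_force: [-2.4, 14.0, 9.5]
opening: 0.005
finger_force: 6.9
```

```bash
python3 hd.py w13.png; python3 -c "
from h import *
xs=np.array([np.cos(np.radians(3.94)),np.sin(np.radians(3.94))]);ys=np.array([-xs[1],xs[0]]);m=np.array([.5755,.0352])+.0533*xs+.185*ys
print('TCP out of mouth mm',(np.array(r.get_state()['tool_pos'])[:2]-m)@ys*1000)"
```

```text
t 45.15 p [0.614  0.2514 0.0644] head -85.75 z [ 0.003  0.018 -1.   ] F [-2.4 14.   9.5] open 0.005 ff 6.939427703619003
head rel mouth: pts 3030
0 98 x [-27.6  27.7] ztop 54.7
6 832 x [-27.3  27.3] ztop 57.3
12 1218 x [-25.8  26.2] ztop 62.5
18 803 x [-8.   8.4] ztop 68.3
24 53 x [-1.1  1.1] ztop 64.6
30 25 x [-0.3  0.2] ztop 61.8
[0.611 0.295 0.06 ] dp [-44, 0, 5] tw [-0.004, 0.017, 0.005] rows 0.7
TCP out of mouth mm 27.555108614678062
```

Emit:
step_arm:
  motion:
    - {"dp": [2, 0, -2], "twist": [0, 0, 0], "hand": -1}
    - {"dp": [4, 0, -2], "twist": [0, 0, 0], "hand": -1}
    - {"dp": [6, 0, -2], "twist": [0, 0, 0], "hand": -1}
    - {"dp": [6, 0, -2], "twist": [0, 0, 0], "hand": -1}

```text
clock: 45.7
tool_pos: [0.6143, 0.247, 0.0653]
eef_rot: [0.733, -0.68, -0.006, -0.009]
contact_force: [-0.8, 18.7, 0.5]
opening: 0.009
finger_force: 9.0
```

Emit:
step_arm:
  motion:
    - {"dp": [2, 0, 0], "twist": [0, 0, 0], "hand": -1}
    - {"dp": [3, 0, 0], "twist": [0, 0, 0], "hand": -1}
    - {"dp": [3, 0, 0], "twist": [0, 0, 0], "hand": -1}

```text
clock: 46.08
tool_pos: [0.6142, 0.2468, 0.0656]
eef_rot: [0.734, -0.68, -0.008, -0.011]
contact_force: [-0.2, 21.7, -1.1]
opening: 0.005
finger_force: 11.1
```

```bash
python3 hd.py w14.png; python3 -c "
from h import *
xs=np.array([np.cos(np.radians(3.94)),np.sin(np.radians(3.94))]);ys=np.array([-xs[1],xs[0]]);m=np.array([.5755,.0352])+.0533*xs+.185*ys
print('TCP out of mouth mm',(np.array(r.get_state()['tool_pos'])[:2]-m)@ys*1000)"
```

```text
t 46.08 p [0.6142 0.2468 0.0656] head -85.62 z [ 0.003  0.026 -1.   ] F [-0.2 21.7 -1.1] open 0.005 ff 11.057222038507462
head rel mouth: pts 1830
0 192 x [-27.8  27.5] ztop 57.9
6 371 x [-27.4  27.3] ztop 57.9
12 1172 x [-17.9  16.9] ztop 68.2
18 64 x [-1.2  1.1] ztop 66.0
24 22 x [-0.4  0.1] ztop 62.7
30 9 x [-0.4  0.1] ztop 62.6
[0.611 0.295 0.06 ] dp [-48, 0, 7] tw [-0.005, 0.026, 0.008] rows 0.8
TCP out of mouth mm 23.42759206133636
```

Emit:
step_arm:
  motion:
    - {"dp": [-15, 0, 0], "twist": [0, 0, 0], "hand": -1}
    - {"dp": [-50, 0, 0], "twist": [0, 0, 0], "hand": -1}
    - {"dp": [-75, 0, -50], "twist": [0, 0, 0], "hand": -1}
    - {"dp": [-75, 0, -110], "twist": [0, 0, 0], "hand": -1}
    - {"dp": [-75, 0, -140], "twist": [0, 0, 0], "hand": -1}

```text
clock: 46.75
tool_pos: [0.6107, 0.3071, 0.2055]
eef_rot: [0.731, -0.682, 0.001, -0.001]
contact_force: [0.2, 0.5, -0.4]
opening: 0.003
finger_force: 0.0
```

Emit:
step_arm:
  motion:
    - {"dp": [0, 0, 0], "twist": [0, 0, 0], "hand": -1}
    - {"dp": [0, 0, 0], "twist": [0, 0, 0], "hand": -1}
    - {"dp": [0, 0, 0], "twist": [0, 0, 0], "hand": -1}

```text
clock: 47.12
tool_pos: [0.6095, 0.3058, 0.2003]
eef_rot: [0.731, -0.682, 0.0, 0.002]
contact_force: [-0.2, 0.1, 0.1]
opening: 0.005
finger_force: 0.0
```

```bash
python3 hd.py w15.png
python3 - <<'E'
from h import *
xs=np.array([np.cos(np.radians(3.94)),np.sin(np.radians(3.94))]);ys=np.array([-xs[1],xs[0]]);P=np.array([.5755,.0352]);M=np.stack([xs,ys],1)
w1=cv2.imread('pics/w15.png');t=snap('top');tp=t['pixels'][:,:,::-1]
cv2.imwrite('pics/end.png',np.hstack([cv2.resize(w1[0:200,150:350],(390,390)),cv2.resize(tp[110:240,185:315],(390,390))]))
Q=cloud(t);L=(Q[...,:2]-P)@M*1000;Z=Q[...,2]
k=(Z>.060)&(Z<.075)&(np.hypot(L[...,0]-88,L[...,1])<45);print('stack',k.sum(),ring(t,k,.067),'expect',(P+.0875*xs)*1000)
E
```

```text
t 47.12 p [0.6095 0.3058 0.2003] head -86.04 z [-0.002 -0.003 -1.   ] F [-0.2  0.1  0.1] open 0.005 ff 0.0
head rel mouth: pts 1085
0 418 x [-27.9  25. ] ztop 61.1
6 504 x [-28.2  25.1] ztop 61.5
12 163 x [-26.9  25.8] ztop 58.9
[0.611 0.295 0.06 ] dp [11, -1, 141] tw [0.002, -0.002, 0.001] rows 2.3
stack 311 [665.2  38.1  47.8  58.7] expect [662.79319831  41.21228154]
```

View pics/end.png

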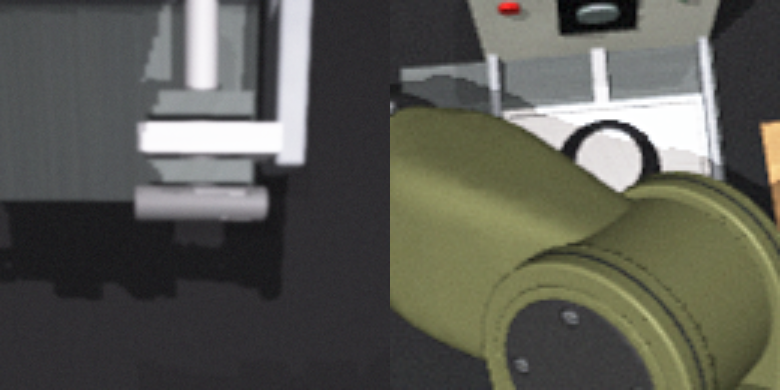

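Run:
```python
from h import *
xs=np.array([np.cos(np.radians(3.94)),np.sin(np.radians(3.94))]);ys=np.array([-xs[1],xs[0]]);m=np.array([.5755,.0352])+.0533*xs+.185*ys
s=snap('wrist');Q=cloud(s);M=np.stack([xs,ys],1);L=(Q[...,:2]-m)@M*1000;Z=Q[...,2]*1000
k=(Z>45)&(Z<70)&(L[...,1]>-2)&(L[...,1]<25)
for a in(-26,-18,-10,-2,6,14,20):
    j=k&(L[...,0]>a)&(L[...,0]<a+6);print(a,j.sum(),np.percentile(L[j][:,1],[1,50,99]).round(1),'fork face',np.percentile(L[(Z>76)&(Z<84)&(L[...,0]>a)&(L[...,0]<a+6)&(L[...,1]>-12)&(L[...,1]<6)][:,1],[99]) if abs(a+3)<18 else '')
plan([((.55,.20,.30),225),((.56,.08,.33),184)])
```

```text
-26 119 [ 0.6  7.2 13.5] fork face 
-18 138 [-0.3  6.4 13.5] fork face [-0.14955741]
-10 138 [-0.2  6.5 13.6] fork face [-0.15662994]
-2 133 [-0.3  6.5 13.6] fork face [-0.1633987]
6 134 [-0.3  6.5 13.6] fork face [-0.18662355]
14 142 [-0.3  6.6 13.6] fork face [-0.16861441]
20 130 [ 0.1  7.  13.6] fork face 
[0.55 0.2  0.3 ] dp [102, 67, -99] tw [0.001, -0.002, 0.855] rows 4.6
[0.56 0.08 0.33] dp [78, -92, -30] tw [0.0, 0.0, 0.716] rows 3.8
```

The head lies flush: it runs from the fork face out to 13.6 mm. One last look at the stack and drawer.

Emit:
step_arm:
  motion:
    - {"dp": [0, 0, -60], "twist": [0, 0, 0.17], "hand": -1}
    - {"dp": [40, 30, -99], "twist": [0, 0, 0.34], "hand": -1}
    - {"dp": [70, 50, -99], "twist": [0, 0, 0.51], "hand": -1}
    - {"dp": [102, 67, -99], "twist": [0, 0, 0.68], "hand": -1}
    - {"dp": [102, 67, -99], "twist": [0, 0, 0.855], "hand": -1}

```text
clock: 47.9
tool_pos: [0.5497, 0.1969, 0.3009]
eef_rot: [-0.378, 0.926, -0.001, -0.001]
contact_force: [0.9, 0.8, 0.5]
opening: 0.005
finger_force: 0.0
```

Emit:
step_arm:
  motion:
    - {"dp": [78, -92, -30], "twist": [0, 0, 0.716], "hand": -1}
    - {"dp": [78, -92, -30], "twist": [0, 0, 0.716], "hand": -1}
    - {"dp": [78, -92, -30], "twist": [0, 0, 0.716], "hand": -1}
    - {"dp": [78, -92, -30], "twist": [0, 0, 0.716], "hand": -1}
    - {"dp": [78, -92, -30], "twist": [0, 0, 0.716], "hand": -1}

```text
clock: 48.52
tool_pos: [0.5599, 0.0805, 0.3313]
eef_rot: [-0.036, 0.999, -0.0, -0.0]
contact_force: [-0.4, -1.2, -0.7]
opening: 0.006
finger_force: 0.0
```

Emit:
step_arm:
  motion:
    - {"dp": [0, 0, 0], "twist": [0, 0, 0], "hand": -1}
    - {"dp": [0, 0, 0], "twist": [0, 0, 0], "hand": -1}
    - {"dp": [0, 0, 0], "twist": [0, 0, 0], "hand": -1}

```text
clock: 48.9
tool_pos: [0.5601, 0.0806, 0.3312]
eef_rot: [-0.035, 0.999, 0.0, -0.0]
contact_force: [0.4, 0.9, 0.2]
opening: 0.007
finger_force: 0.0
```

Run:
```python
from h import *
where();s=snap('wrist');Q=cloud(s)
xs=np.array([np.cos(np.radians(3.94)),np.sin(np.radians(3.94))]);ys=np.array([-xs[1],xs[0]]);P=np.array([.5755,.0352]);M=np.stack([xs,ys],1)
L=(Q[...,:2]-P)@M*1000;Z=Q[...,2]
k=(Z>.060)&(Z<.075)&(np.hypot(L[...,0]-88,L[...,1])<45);e=ring(s,k,.067);print('stack',k.sum(),e,(np.array(e[:2])/1000-P)@M*1000)
k=(Z>.031)&(Z<.037)&(L[...,0]>0)&(L[...,0]<30)&(abs(L[...,1])<95);print('front top',np.percentile(L[k][:,0],[1,50,99]))
save(s,'w16.png')
```

```text
t 48.9 p [0.5601 0.0806 0.3312] head -175.98 z [-0.  0. -1.] F [0.4 0.9 0.2] open 0.007 ff 0.0
stack 811 [651.5  36.7  35.7  57.9] [75.92344564 -3.72564114]
front top [11.02741523 16.51337154 22.78016613]
```

View pics/w16.png

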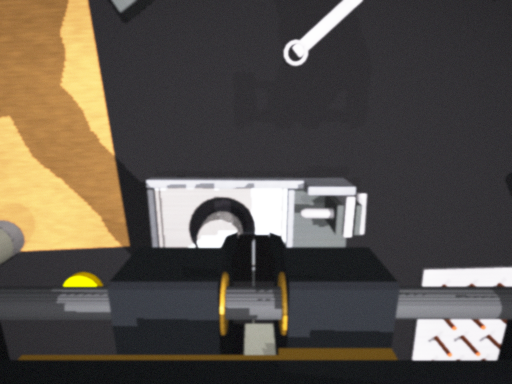

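```bash
python3 -c "
from plant import r
print(r.finish_job())"
```

```text
the job is handed in; nothing more can be done
None
```

I handed the job in at about 49 s: the three blanks present are stacked on the plate, the drawer is home at its stop, and the pin is through the fork and lug with its head flush against the fork. In the last view the fingers partly hid the stack, but what showed of it was centred on the plate.

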